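# Move the boards one step on at the rework bench

## Robot

A 6-joint arm with a two-finger parallel gripper is mounted at the origin on the work surface. World frame = base frame: x ahead of the robot, y to its left, z up, the work surface at z = 0. Lengths are in m, angles in rad, forces in N, time in s.
With the tool pointing down it reaches from about 0.225 to 0.875 m from the base axis. Payload 3.4 kg.
Tool frame: the origin (TCP) lies at the very end of the fingers, on their centre line; the grasp point (between the pads) lies 19 mm behind it; z points along the fingers, y is the direction in which the jaws open and shut (so a half turn about z gives the same grasp; the last joint's range is limited). The gripper opens to 85 mm and grips with 20 to 120 N. Pads are 22 mm wide; open, the fingers measure 114 mm over their backs; the gripper's body (76 mm by 85 mm) begins 54 mm behind the grasp point. The pads swing forward as they close: fully open they stand 13 mm farther back than shut.
Start: joints at [-1.372, 0.276, 1.505, -0, 1.361, -0.121], TCP at [0.181, -0.546, 0.211] pointing down, gripper open.
Joint ranges: [-2.89, 2.89], [-0.75, 2.08], [0.22, 2.7], [-1.18, 4.32], [0.11, 2.71], [-2.7, 2.7]. Speed limits (rad/s): [2.57, 2.57, 3.14, 3.14, 3.14, 3.14].

## Interface

Orientations are given as a unit quaternion [w, x, y, z].
In Python, from rig import telemetry, cams, sign_off, spotter gives the robot as it stands.
- The arm moves only by the tool servo_tool, never from a script. Its argument "steps" is a list of rows, each a list of 6 numbers: the shift along the tool's x, y, z in mm, then the turn, a rotation vector about the tool's x, y, z in degrees. In form: [[x, y, z, ax, ay, az], ...]. A call has 1 to 8 rows; each row is the pose to reach, as a shift and turn from the pose commanded when the call began, along the tool's axes at that moment; what a row does not reach only later rows make up. A row lasts 1/10 s, in which the tool goes at most 50 mm and 8.59 degrees, less where a joint would pass 70% of its speed; a pose out of reach is approached as far as the arm can. A call with a gripper value outside its range is refused whole. "hand" is the closure in counts, from 0 (fully open) to 255 (shut), set as the call begins (left out, the last holds). The fingers move at their own pace and stop on an object; "grip_force" is the grip in N (left out, the last holds). Time passes only in rows, so rows that repeat a pose let the fingers close. It gives the time, the measured TCP pose, the force and the opening at its end, in the units of the state.
- telemetry.get_state(): the state, without advancing time (a new reading comes with each control period).
- cams.get_image(name): name is "scene" or "top" or "wrist"; returns (picture, depth): 384x512x3 uint8, red, green, blue; 384x512 float32, m along the optical axis (not along the pixel's ray), 0 where there is no reading.
- cams.camera_model(name): a dict with "camera_matrix" (3x3 intrinsics, pixels), "origin" and "rotation" of the camera in the world; the wrist camera has in their place "tool_from_camera" (4x4, takes a point from camera to tool coordinates, whose origin is the TCP and whose axes are the flange's). Camera axes: x right, y up, looking along -z (the intrinsics and any distortion apply to the point x, -y, -z); pixel columns grow to the right and rows downward; lengths in m; the calibration is good to about 2 mm. A picture is of the moment at which its call begins: read the wrist's pose just before it. camera_model takes no time and is no camera call.
- sign_off(): hands the job in, once; it reports no verdict.
Trained networks look in the newest picture that a camera, given by its name, has taken for a name from the list of things; names that differ only in an ending like _2 or _b are one class to them, and where a whole thing is asked for, a point or a joint stands for the part that bears it (a point fixed in the world has none). Each returns a list of dicts, best first, with "conf" (0 to 1); they miss things now and then, are a little off and sometimes report something else, mostly with a low value. They report only what shows in the picture. A call takes as long as a camera call. They do not tell look-alikes from the thing itself.
- spotter.outline_of(query, camera): "region" (384x512 bool, what is visible of it) and "rect" ([left, top, width, height] in pixels, round what is visible of it).
The state is a dict: "clock": time; "qpos": joint angles; "qd": joint speeds; "effort": joint torques, N m; "position": TCP position; "ee_rot": TCP orientation; "contact_force": force on the tool from outside, world axes, zero at the start; "moment": the same for the moment, N m; "width": finger opening in m.
Only numpy, scipy, OpenCV 4.12 (cv2) and the standard library are available. Lean on these libraries where they do the work, as an engineer would, in place of code of your own. Each camera call takes 0.05 s, during which the arm holds its last target.

## Task

Move the three boards in their carriers one step on: the round board has been reworked on the preheater and goes onto the cooling fan, the long board has cooled on the fan and goes onto the white light pad for inspection, and the square board, found faulty on the light pad, goes onto the preheater. All three stations are taken, so park one of the boards on the free part of the small blue mat meanwhile. Set each board down gently, flat and in the middle of its station, and leave the flux bottle, the solder reel and the tip-cleaner pot where they stand.

Things in the scene. Friction and masses are not known exactly. Their poses are not given: they have to be found in the camera images.
- board_round: Round board in a dark grey composite carrier 58 mm in diameter and 18 mm high with vertical outer sides (grip it by these); the green board lies inside the rim, 10 mm above the underside, and carries a ring of small pale lamps; nothing stands above the rim. Origin: centre of the carrier's underside, z up. At the start it lies on the preheater. 100 g.
- board_long: Long board in a dark grey composite carrier 108 mm long (its x) by 46 mm wide (its y) and 18 mm high with vertical outer sides (grip it by these); the green board lies inside the rim, 10 mm above the underside, and carries two black capacitors, a yellow transformer and a green terminal block, up to 26 mm above the underside. Origin: centre of the carrier's underside, z up. At the start it lies on the cooling fan. 140 g.
- board_square: Square board in a dark grey composite carrier 58 x 58 mm and 18 mm high with vertical outer sides (grip it by these); the green board lies inside the rim, 10 mm above the underside, and carries a finned aluminium heat sink, up to 24 mm above the underside. Origin: centre of the carrier's underside, z up. At the start it lies on the light pad. 130 g.
- preheater: Preheater (cold now), fixed: beige housing 140 (x) x 130 (y) mm with a flat square aluminium plate on top, 120 x 120 mm, its upper face 60 mm above the origin. Origin: centre of the underside, on the bench, below the middle of the plate; display and knob on its -x side.
- fan: Cooling fan, fixed: dark square frame 120 x 120 mm lying flat, hub and blades inside, covered by a grille of 12 parallel steel bars (3 mm thick, 10 mm apart, along its x). Things lie flat on the bars, 56 mm above the origin. Origin: centre of the underside, on the bench, below the hub.
- light_pad: Inspection light pad, fixed: dark frame 140 x 140 mm with a white diffuser 118 x 118 mm on top, its upper face 30 mm above the origin (the frame's is 1 mm lower). Origin: centre of the underside, on the bench, below the middle of the diffuser.
- mat: Small blue silicone mat, fixed, 4 mm thick, 130 mm (x, from -75 to +55) by 150 mm (y), empty at the start; the strip from x = -74 to -49 mm is a row of small compartments with ridges 2.5 mm high, the rest is flat and free. Origin: on the bench, under the middle of the flat part. (A larger blue mat with a bare board on it lies far out at the side: not this one.)
- flux_bottle: Cream-coloured flux bottle with a pointed spout, loose, 34 mm in diameter, 90 mm high, standing. Origin: centre of the underside. To be left alone.
- solder_reel: Reel of solder, loose, 54 mm in diameter, 42 mm high, standing on its flange. Origin: centre of the underside. To be left alone.
- tip_pot: Dark steel pot of brass wool for cleaning tips, loose, 70 mm in diameter, 46 mm high, standing. Origin: centre of the underside. To be left alone.
Things that resemble listed ones, but are neither listed nor needed, are in the scene too. What is shaped like the board_square but purple is not meant.

How it is judged:
On the way:
1. one of the boards lies on the small blue mat, flat, at rest and let go, its middle on the free part (((z of board_round in the frame of mat between 0 and 0.008 m and angle between board_round's own z axis and vertical below 0.06 rad and linear speed of board_round below 0.02 m/s and angular speed of board_round below 0.2 rad/s and contact force between board_round and the fingers below 0.1 N and x of board_round in the frame of mat between -0.055 and 0.055 m and y of board_round in the frame of mat between -0.07 and 0.07 m) or (z of board_long in the frame of mat between 0 and 0.008 m and angle between board_long's own z axis and vertical below 0.06 rad and linear speed of board_long below 0.02 m/s and angular speed of board_long below 0.2 rad/s and contact force between board_long and the fingers below 0.1 N and x of board_long in the frame of mat between -0.055 and 0.055 m and y of board_long in the frame of mat between -0.07 and 0.07 m) or (z of board_square in the frame of mat between 0 and 0.008 m and angle between board_square's own z axis and vertical below 0.06 rad and linear speed of board_square below 0.02 m/s and angular speed of board_square below 0.2 rad/s and contact force between board_square and the fingers below 0.1 N and x of board_square in the frame of mat between -0.055 and 0.055 m and y of board_square in the frame of mat between -0.07 and 0.07 m))), for 0.2 s.
At the end, for the whole second after the job is handed in: The round board lies on the fan's grille, the long board on the light pad and the square board on the preheater's plate: each carrier's centre within 15 mm of the middle of its station (any turn), flat (within 3.4 degrees) on its surface (height within 4 mm), released and at rest (horizontal distance between board_round and fan below 0.015 m and z of board_round in the frame of fan between 0.052 and 0.06 m and angle between each of board_round, board_long, board_square's own z axis and vertical below 0.06 rad and linear speed of each of board_round, board_long, board_square below 0.02 m/s and angular speed of each of board_round, board_long, board_square below 0.2 rad/s and contact force between each of board_round, board_long, board_square and the fingers below 0.1 N and horizontal distance between board_long and light_pad below 0.015 m and z of board_long in the frame of light_pad between 0.026 and 0.034 m and horizontal distance between board_square and preheater below 0.015 m and z of board_square in the frame of preheater between 0.056 and 0.064 m); the robot touches nothing.
It fails at once if the flux bottle is shifted more than 30 mm or knocked over (distance of flux_bottle from where it was at the start of the episode above 0.03 m or angle between flux_bottle's own z axis and vertical above 0.5 rad).
It fails at once if the solder reel is shifted more than 30 mm or knocked over (distance of solder_reel from where it was at the start of the episode above 0.03 m or angle between solder_reel's own z axis and vertical above 0.5 rad).
It fails at once if the tip-cleaner pot is shifted more than 30 mm or knocked over (distance of tip_pot from where it was at the start of the episode above 0.03 m or angle between tip_pot's own z axis and vertical above 0.5 rad).
It fails at once if a board is dropped or pushed hard (over 35 N) onto a station or the mat (contact force between any of board_round, board_long, board_square and preheater above 35 N or contact force between any of board_round, board_long, board_square and fan above 35 N or contact force between any of board_round, board_long, board_square and light_pad above 35 N or contact force between any of board_round, board_long, board_square and mat above 35 N).
It also fails if it takes over 112 s, if anything falls off the work surface, if the arm or the gripper's body presses on something with over 40 N, if the wrist force passes 120 N, or if a joint passes its speed limit or range.

## Working session

There is one attempt and no reset: what is moved stays moved. The work goes in short steps, Python scripts to look and compute and a tool call to move; the robot and the scene stay as the last step left them, time stands still between calls to the robot, and variables do not carry over. Pictures are saved under pics/ and viewed, and the job is handed in when it is done.

Besides the shell and the picture viewer there is one more tool, called after ">>>" by a JSON object that holds its "name" and its "arguments", one argument or row to a line. servo_tool: Moves the arm, as the interface text tells. Its arguments: {"type":"object","properties":{"steps":{"type":"array","items":{"type":"array","items":{"type":"number"}}},"hand":{"type":"number"},"grip_force":{"type":"number"}},"required":["steps"]}

```bash
mkdir -p pics; ls
cat > h.py <<'E'
import numpy as np, cv2
from rig import telemetry, cams, sign_off, spotter
def save(n,f,crop=None,scale=1):
    im=f[...,::-1]
    if crop: x,y,w,h=crop; im=im[y:y+h,x:x+w]
    if scale!=1: im=cv2.resize(im,None,fx=scale,fy=scale,interpolation=cv2.INTER_CUBIC)
    cv2.imwrite('pics/'+n+'.png',im)
E
python3 - <<'E'
from h import *
for n in ['scene','top','wrist']:
    p,d=cams.get_image(n); save(n+'0',p); np.savez(n+'0.npz',p=p,d=d)
    m=cams.camera_model(n); print(n,{k:np.round(v,4).tolist() if not isinstance(v,str) else v for k,v in m.items()})
s=telemetry.get_state(); print(s)
E
```

```text
pics
scene {'camera_matrix': [[427.2742, 0.0, 257.7667], [0.0, 427.2742, 194.1092], [0.0, 0.0, 1.0]], 'origin': [1.2431, -0.5361, 0.6724], 'rotation': [0.7916, 0.4354, 0.1992, 0.3796]}
top {'camera_matrix': [[456.0905, 0.0, 264.9078], [0.0, 456.0905, 193.6676], [0.0, 0.0, 1.0]], 'origin': [0.43, 0.0821, 1.2802], 'rotation': [-0.7042, -0.0309, 0.0338, 0.7085]}
wrist {'camera_matrix': [[318.9947, 0.0, 257.9472], [0.0, 318.9947, 188.2772], [0.0, 0.0, 1.0]], 'tool_from_camera': [[-0.0, 0.9607, 0.2774, 0.0713], [1.0, 0.0001, -0.0003, -0.0017], [-0.0003, 0.2774, -0.9607, -0.1632], [0.0, 0.0, 0.0, 1.0]]}
{'clock': 0.15, 'qpos': array([-1.37198954e+00,  2.76459641e-01,  1.50586834e+00, -1.07093178e-05,
        1.36069377e+00, -1.20976730e-01]), 'qd': array([-0.00043094, -0.00109074, -0.00234518,  0.00085758, -0.00198426,
       -0.00176129]), 'effort': array([ 1.65715453e-03, -4.17143726e+01, -2.46032488e+01, -2.96990618e-05,
        7.66997138e-03,  1.20130559e-05]), 'position': array([ 0.18067501, -0.5454198 ,  0.21022242]), 'ee_rot': array([-7.13804927e-04,  9.87244092e-01,  1.59212411e-01, -3.30318437e-05]), 'contact_force': array([-0.61456121, -0.24959376, -1.12341624]), 'moment': array([ 0.06347292,  0.0267457 , -0.02821511]), 'width': 0.08537394436484456}
```

View pics/top0.png

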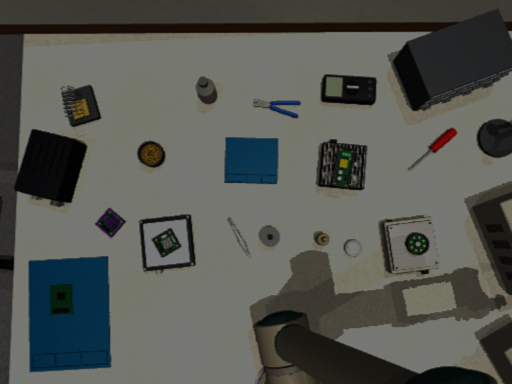

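View pics/scene0.png

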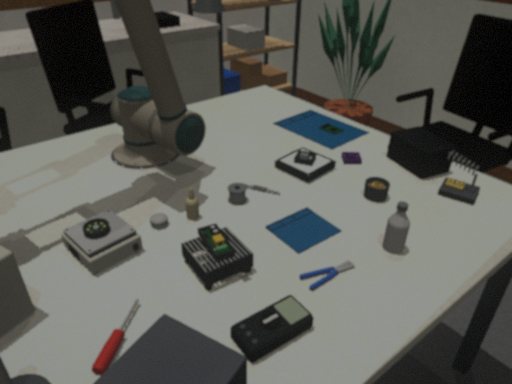

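The top view shows the round board on the preheater (418,243), the long board on the fan (343,165), and the square green board on the light pad (167,243). The small mat is at (252,160), with its compartments at the bottom of the picture. The purple look-alike is at (110,222), and the reel (269,236), flux bottle (321,238) and pot (151,153) are also in view. Next I'll measure their positions.

```bash
cat >> h.py <<'E'
from scipy.spatial.transform import Rotation as R
def q2R(q): return R.from_quat([q[1],q[2],q[3],q[0]]).as_matrix()
def campose(n,st=None):
    m=cams.camera_model(n)
    if n=='wrist':
        T=np.array(m['tool_from_camera']); A=q2R(st['ee_rot'])
        return np.array(m['camera_matrix']),A@T[:3,:3],A@T[:3,3]+st['position']
    r=np.array(m['rotation']); Rm=q2R(r) if r.size==4 else r
    return np.array(m['camera_matrix']),Rm,np.array(m['origin'])
def cloud(n,d,st=None):
    K,Rm,o=campose(n,st); v,u=np.mgrid[0:d.shape[0],0:d.shape[1]]
    P=np.stack([(u-K[0,2])/K[0,0]*d,-(v-K[1,2])/K[1,1]*d,-d],-1)
    return P@Rm.T+o
def onplane(n,uv,z,st=None):
    K,Rm,o=campose(n,st); uv=np.atleast_2d(uv).astype(float)
    r=np.stack([(uv[:,0]-K[0,2])/K[0,0],-(uv[:,1]-K[1,2])/K[1,1],-np.ones(len(uv))],-1)@Rm.T
    return o+r*((z-o[2])/r[:,2])[:,None]
def proj(n,X,st=None):
    K,Rm,o=campose(n,st); p=(np.atleast_2d(X)-o)@Rm
    return np.stack([K[0,0]*p[:,0]/-p[:,2]+K[0,2],K[1,1]*p[:,1]/p[:,2]+K[1,2]],-1)
E
python3 - <<'E'
from h import *
p,d=cams.get_image('top'); P=cloud('top',d)
print(campose('top')[1].round(3).tolist())
vis=p.copy()
for q in ['preheater','fan','light_pad','mat','board_round','board_long','board_square','flux_bottle','solder_reel','tip_pot']:
    for o in spotter.outline_of(q,'top')[:3]:
        m=o['region']; 
        if m.sum()<5 or o['conf']<.2: continue
        Q=P[m&(d>0)]; zt=np.percentile(Q[:,2],90) 
        T=Q[Q[:,2]>zt-.006]
        c=cv2.findContours(m.astype(np.uint8),0,2)[0]; c=max(c,key=cv2.contourArea)
        W=onplane('top',c[:,0,:],zt)[:,:2].astype(np.float32); r=cv2.minAreaRect(W)
        print(q,round(o['conf'],2),o['rect'],'z',np.percentile(Q[:,2],[10,50,90]).round(3),'rect',np.round(r[0],4),np.round(r[1],3),round(r[2],1),'med',np.median(T,0).round(3))
        cv2.drawContours(vis,[c],-1,(255,0,0),1)
save('top_out',vis,None,1.5)
E
```

```text
[[-0.006, 0.996, -0.091], [-1.0, -0.006, 0.004], [0.004, 0.091, 0.996]]
preheater 0.96 [384.0, 219.1, 51.0, 53.2] z [0.043 0.06  0.064] rect [ 0.3983 -0.3056] [0.145 0.138] 4.8 med [ 0.397 -0.304  0.061]
fan 0.71 [320.6, 139.1, 46.2, 51.5] z [0.012 0.051 0.058] rect [ 0.6222 -0.1332] [0.122 0.132] 84.3 med [ 0.631 -0.145  0.056]
light_pad 0.91 [140.0, 215.4, 55.9, 56.1] z [0.026 0.03  0.033] rect [0.4107 0.3449] [0.147 0.146] 7.4 med [0.414 0.347 0.03 ]
mat 0.96 [223.4, 139.6, 53.7, 45.6] z [0.001 0.005 0.008] rect [0.6424 0.1173] [0.151 0.129] 88.2 med [0.645 0.118 0.005]
mat 0.66 [151.6, 230.8, 27.2, 26.6] z [0.038 0.044 0.051] rect [0.4131 0.3424] [0.06  0.062] 29.0 med [0.412 0.343 0.049]
board_round 0.97 [404.4, 233.3, 23.4, 22.9] z [0.068 0.072 0.079] rect [ 0.4067 -0.3197] [0.06  0.055] 88.0 med [ 0.405 -0.323  0.077]
board_long 0.72 [151.5, 230.9, 26.5, 29.1] z [0.034 0.043 0.051] rect [0.4129 0.3421] [0.064 0.063] 30.5 med [0.412 0.344 0.049]
board_long 0.66 [334.1, 145.1, 19.3, 44.4] z [0.065 0.07  0.081] rect [ 0.6106 -0.1298] [0.046 0.108] 77.7 med [ 0.616 -0.128  0.08 ]

[... 213 characters left out ...]
3] [0.061 0.06 ] 49.3 med [0.468 0.507 0.019]
flux_bottle 0.72 [405.8, 233.9, 21.4, 19.1] z [0.068 0.072 0.079] rect [ 0.4067 -0.3197] [0.06  0.055] 88.0 med [ 0.405 -0.323  0.077]
flux_bottle 0.49 [313.9, 231.8, 14.0, 12.4] z [0.035 0.058 0.08 ] rect [ 0.4212 -0.0707] [0.034 0.029] 89.6 med [ 0.42  -0.076  0.082]
solder_reel 0.58 [259.3, 224.8, 23.0, 21.0] z [0.039 0.042 0.045] rect [0.4285 0.065 ] [0.051 0.048] 89.6 med [0.428 0.066 0.043]
tip_pot 0.94 [134.3, 140.9, 29.2, 27.1] z [0.026 0.034 0.045] rect [0.6536 0.39  ] [0.077 0.066] 45.6 med [0.657 0.397 0.043]
tip_pot 0.4 [380.3, 215.0, 57.6, 56.4] z [0.04  0.06  0.064] rect [ 0.3997 -0.3065] [0.149 0.139] 5.6 med [ 0.399 -0.306  0.061]
```

View pics/top_out.png

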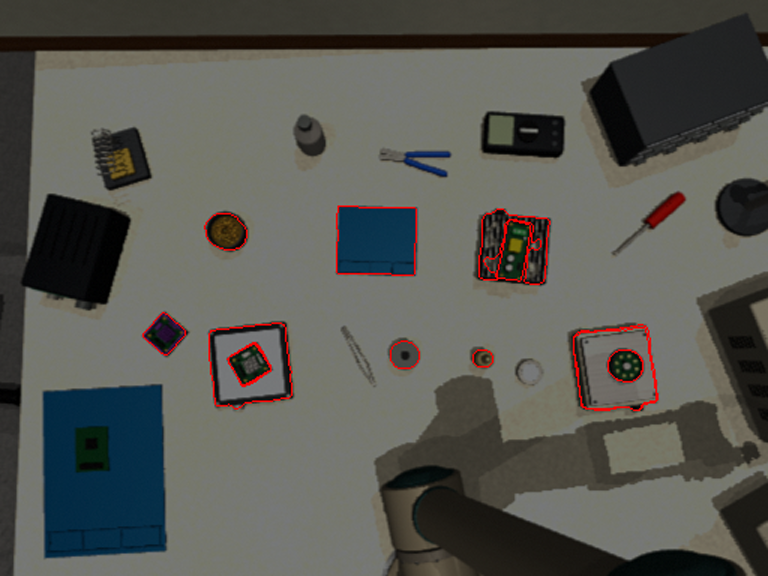

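Everything listed fits its description. Two things resemble the square board: the purple one at (110,222) on the bench, which isn't meant, and the green one at (167,243) on the light pad, which is. I'll park the round board, and first look at it from above with the wrist camera.

```bash
cat >> h.py <<'E'
def yawof(st):
    A=q2R(st['ee_rot']); return np.degrees(np.arctan2(A[1,0],A[0,0]))
def go(x,y,z,yaw):
    st=telemetry.get_state(); A=q2R(st['ee_rot']); c,s=np.cos(np.radians(yaw)),np.sin(np.radians(yaw))
    B=np.array([[c,s,0],[s,-c,0],[0,0,-1]])
    sh=A.T@(np.array([x,y,z])-st['position'])*1000; rv=R.from_matrix(A.T@B).as_rotvec(degrees=True)
    print('at',st['position'].round(4),'yaw',yawof(st).round(1),'q',st['qpos'].round(2),'F',st['contact_force'].round(1),'w',round(st['width'],4),'t',st['clock'])
    print('STEP',sh.round(1).tolist(),rv.round(1).tolist(),'rows>=',max(np.linalg.norm(sh)/50,np.linalg.norm(rv)/8.59).round(1))
E
python3 - <<'E'
from h import *
go(.402,-.312,.2,0)
E
```

```text
at [ 0.1808 -0.5459  0.211 ] yaw 18.3 q [-1.37  0.28  1.5  -0.    1.36 -0.12] F [-0.3 -0.9 -0.3] w 0.0853 t 0.7
STEP [283.6, -152.5, 10.9] [0.0, 0.0, 18.3] rows>= 6.4
```

View pics/wrist0.png

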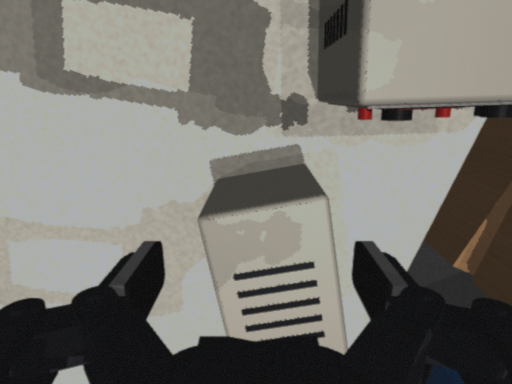

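Run:
```python
from h import *
d=np.load('top0.npz')['d']; P=cloud('top',d)
for c in np.arange(.1,.75,.05):
    row=[]
    for y in np.arange(-.6,.61,.05):
        m=(abs(P[...,0]-c)<.025)&(abs(P[...,1]-y)<.025)&(d>0)
        row.append('%3d'%(1000*P[m][:,2].max()) if m.any() else ' . ')
    print('x%.2f'%c,' '.join(row))
p=np.load('top0.npz')['p']
print(onplane('top',[[500,225]],.15).round(3))
```

```text
x0.10  .  128 132   7   8   8   8   7   7   0  .  182 204 202 173   6   8   8   8   9   5   5  10   9   8
x0.15  .  131 135   8   8   7   7   6   7   7   7   4 461 306 189   6   7   6   5   6   7   6   8   9   8
x0.20  39  59   8  10   7   8   6   7   6   8   6 623 500 318 195   8   7   6   7   6   6   7   7  10   9
x0.25  36   8   9   8   9   8   8   7 747 776 772 650 452 213 174   7   7   6   7   6   8   6  12  11  13
x0.30  54  75   9   8   8   8   7   8   8 762   7   6   7   8   7   7   8   7   8   7   5   9   9   8   9
x0.35  .  116   9   8  64  66  68  66   8  23   6   7   7   7  11   8   7  30  36  46  36   6   8   9   8
x0.40  .  152   9   8  62  82  83  67  26  29  92  88   9  48  45  16   9  27  53  58  49   7   6   6   7
x0.45  .  163 167   7   6  81  82  66   7   8  89  82   7  47  48  13  11   6  51  55  49  20  28  21   5
x0.50  .  166 168   8   9  49   8   8   8   7   7   7   9   7   9   7  10   9  33  34  37   7  24  22   6
x0.55  65 131  10   8   8   8   8   7  62  80  83  59   8  11   7   6   7   6   6   7   7   8   7   9 100
x0.60   9   8   9   8   9  22   9   9  60  86  89  57   8  12  12  10  10   6   7   6  47   6   8   6 101
x0.65  25  25   9   8  31  20   8   7  62  84  85   8   7   9  12  11  10   7   6  49  52  48   6   6 101
x0.70  96 102  10  31  32   9   9   7   8  59  60   8   7  13  10  12  11   8   6  48  51   6   9   7 100
[[ 0.452 -0.505  0.15 ]]
```

>>> {"name": "servo_tool", "arguments": {
  "steps": [
    [284,-152,11,0,0,18.3],
    [284,-152,11,0,0,18.3],
    [284,-152,11,0,0,18.3],
    [284,-152,11,0,0,18.3],
    [284,-152,11,0,0,18.3],
    [284,-152,11,0,0,18.3],
    [284,-152,11,0,0,18.3],
    [284,-152,11,0,0,18.3]
  ]
}}

```text
clock: 1.5
position: [0.4046, -0.3095, 0.1999]
ee_rot: [-0.0, 1.0, 0.003, 0.0]
contact_force: [-0.7, -0.4, 0.3]
width: 0.0853
```

```bash
cat >> h.py <<'E'
def look(tag,qs,thr=.4,plane=None):
    st=telemetry.get_state(); p,d=cams.get_image('wrist'); P=cloud('wrist',d,st); vis=p.copy()
    np.savez(tag+'.npz',p=p,d=d,P=P)
    for q in qs:
        for o in spotter.outline_of(q,'wrist')[:2]:
            m=o['region']
            if o['conf']<thr or m.sum()<20: continue
            Q=P[m&(d>0)]; zt=np.percentile(Q[:,2],85) if plane is None or plane.get(q) is None else plane[q]
            c=cv2.findContours(m.astype(np.uint8),0,2)[0]; c=max(c,key=cv2.contourArea)
            W=onplane('wrist',c[:,0,:],zt,st)[:,:2].astype(np.float32); r=cv2.minAreaRect(W)
            print(q,round(o['conf'],2),o['rect'],'z%',np.percentile(Q[:,2],[10,50,85,97]).round(4),'plane',round(zt,4),'rect',np.round(r[0],4),np.round(r[1],3),round(r[2],1))
            cv2.drawContours(vis,[c],-1,(255,0,0),1)
    save(tag,vis,None,1.5); return st,p,d,P
E
python3 - <<'E'
from h import *
look('w1',['preheater','board_round'],plane={'board_round':.078,'preheater':.06}); go(.402,-.312,.2,0)
E
```

```text
preheater 0.82 [189.5, 95.6, 138.2, 142.3] z% [0.0457 0.0599 0.0607 0.0613] plane 0.06 rect [ 0.4033 -0.312 ] [0.145 0.124] 6.8
board_round 0.85 [243.5, 142.6, 56.5, 64.5] z% [0.0694 0.0708 0.0777 0.0788] plane 0.078 rect [ 0.4055 -0.3195] [0.058 0.055] 0.3
at [ 0.4023 -0.3129  0.2   ] yaw 0.0 q [-0.8   0.18  1.66 -0.    1.3   0.77] F [ 0.1 -0.2  0.4] w 0.0851 t 1.65
STEP [-0.3, -0.9, 0.0] [0.1, 0.0, 0.0] rows>= 0.0
```

View pics/w1.png

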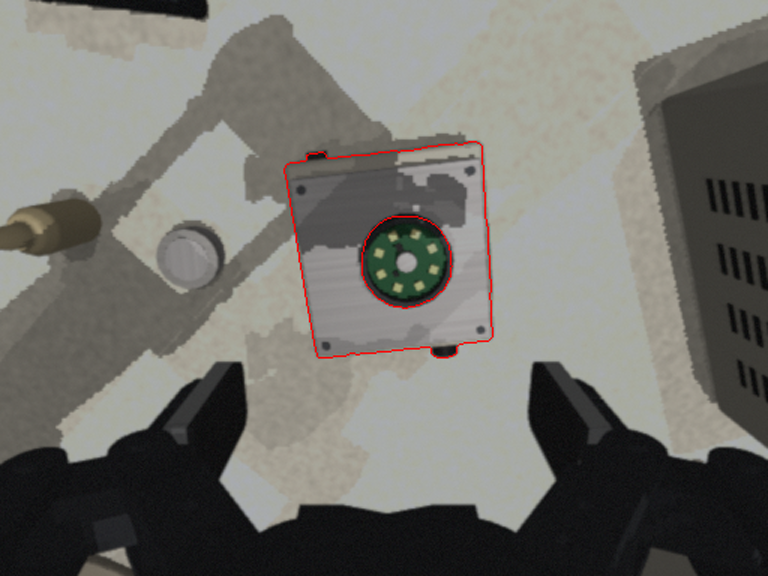

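```bash
cat >> h.py <<'E'
def slab(P,d,lo,hi,c,r,tag=''):
    m=((d>0)&(P[...,2]>lo)&(P[...,2]<hi)&(np.hypot(P[...,0]-c[0],P[...,1]-c[1])<r)).astype(np.uint8)
    m=cv2.morphologyEx(m,cv2.MORPH_OPEN,np.ones((3,3)))
    cs=cv2.findContours(m,0,2)[0]; k=max(cs,key=cv2.contourArea); uv=k[:,0,:]
    W=P[uv[:,1],uv[:,0],:2].astype(np.float32); r_=cv2.minAreaRect(W)
    print('slab',tag,np.round(r_[0],4),np.round(r_[1],4),round(r_[2],1)); return r_
E
python3 - <<'E'
from h import *
st,p,d,P=look('w2',['preheater','board_round'],plane={'board_round':.078,'preheater':.06}); 
slab(P,d,.053,.09,(.402,-.312),.11,'plate')
slab(P,d,.0745,.09,(.4055,-.3195),.06,'round')
print(campose('wrist',st)[2].round(3))
go(.4055,-.3195,.1,0)
E
```

```text
preheater 0.72 [185.7, 92.6, 141.0, 144.2] z% [0.0457 0.0599 0.0607 0.0614] plane 0.06 rect [ 0.4037 -0.3126] [0.145 0.125] 6.6
board_round 0.65 [238.3, 142.7, 54.0, 59.5] z% [0.0695 0.0709 0.0778 0.0788] plane 0.078 rect [ 0.4058 -0.3186] [0.057 0.055] 0.0
slab plate [ 0.4014 -0.3117] [0.1204 0.1204] 6.6
slab round [ 0.4103 -0.3271] [0.0573 0.0381] 31.4
[ 0.473 -0.311  0.363]
at [ 0.4018 -0.3134  0.1999] yaw -0.1 q [-0.8   0.18  1.66 -0.    1.3   0.77] F [-0.6  0.3  0. ] w 0.0853 t 1.8
STEP [3.7, 6.1, 99.9] [0.0, 0.0, -0.1] rows>= 2.0
```

Plate centre is (0.4014, -0.3117) with a 120.4 mm square, and the round carrier is at (0.4058, -0.319). Both sizes fit, so I'll go down and grip.

>>> {"name": "servo_tool", "arguments": {
  "steps": [
    [4,5.5,50,0,0,0],
    [4,5.5,95,0,0,0],
    [4,5.5,115,0,0,0],
    [4,5.5,130,0,0,0],
    [4,5.5,137,0,0,0],
    [4,5.5,137,0,0,0],
    [4,5.5,137,0,0,0]
  ]
}}

```text
clock: 2.5
position: [0.4068, -0.3187, 0.0636]
ee_rot: [0.001, 1.0, -0.0, 0.0]
contact_force: [-0.7, -1.9, 0.4]
width: 0.0855
```

Run:
```python
from h import *
go(.4058,-.319,.062,0)
p,d=cams.get_image('wrist'); save('w3',p,None,1.5)
```

```text
at [ 0.4068 -0.3187  0.0636] yaw -0.0 q [-0.8   0.32  1.85 -0.    0.97  0.77] F [-0.7 -1.9  0.4] w 0.0855 t 2.5
STEP [-1.0, 0.3, 1.6] [0.1, -0.1, -0.0] rows>= 0.0
```

View pics/w3.png

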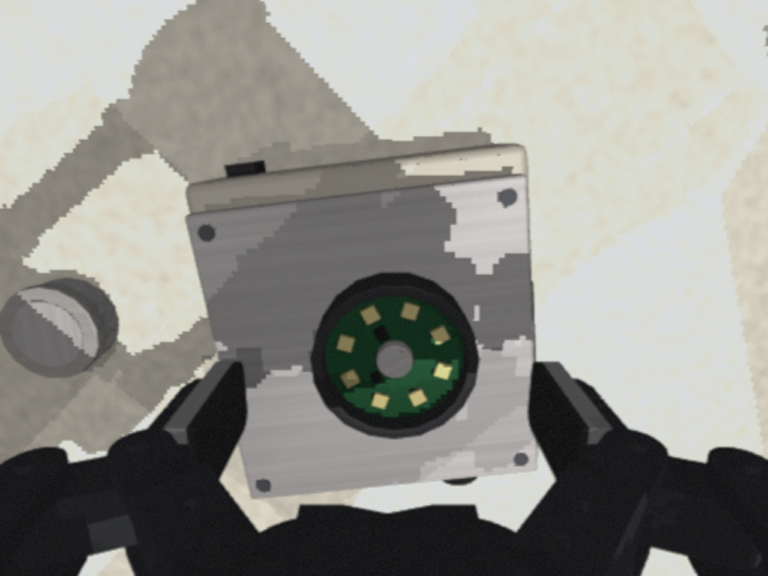

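The round board (394,355) sits midway between the jaws. Closing.

>>> {"name": "servo_tool", "arguments": {
  "steps": [
    [0,0,0,0,0,0],
    [0,0,0,0,0,0],
    [0,0,0,0,0,0],
    [0,0,0,0,0,0],
    [0,0,0,0,0,0],
    [0,0,0,0,0,0]
  ],
  "hand": 255,
  "grip_force": 40
}}

```text
clock: 3.15
position: [0.4066, -0.3178, 0.0629]
ee_rot: [0.0, 1.0, 0.0, -0.0]
contact_force: [-0.2, 0.1, -0.5]
width: -0.0
```

Run:
```python
from h import *
go(.4058,-.319,.062,0)
p,d=cams.get_image('wrist'); save('w4',p,None,1.5)
```

```text
at [ 0.4066 -0.3178  0.0629] yaw 0.0 q [-0.8   0.32  1.85 -0.    0.97  0.77] F [-0.2  0.1 -0.5] w -0.0 t 3.15
STEP [-0.8, 1.2, 0.9] [0.0, 0.0, 0.0] rows>= 0.0
```

View pics/w4.png

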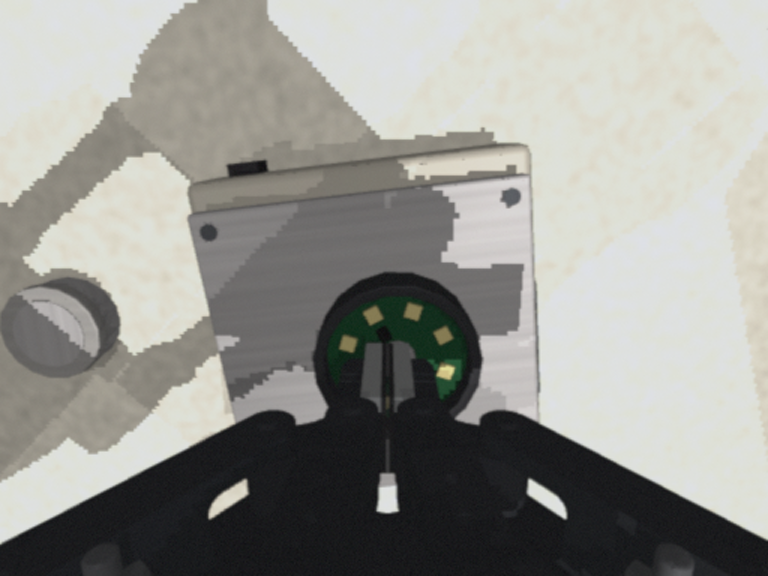

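The fingers shut above the rim instead of on it. I'll check where the fingertips really are before opening.

Run:
```python
from h import *
st=telemetry.get_state(); p,d=cams.get_image('wrist'); P=cloud('wrist',d,st)
for v in range(215,300,6):
    print(v,[('%.3f,%.3f'%(P[v,u,0],P[v,u,2])) if d[v,u]>0 else '-' for u in (225,240,248,258,264,272,280,300)])
```

```text
215 ['0.421,0.078', '0.418,0.070', '0.419,0.072', '0.418,0.070', '0.418,0.071', '0.418,0.071', '0.418,0.071', '0.418,0.071']
221 ['0.414,0.070', '0.414,0.070', '0.414,0.070', '0.415,0.072', '0.415,0.070', '0.414,0.070', '0.414,0.070', '0.414,0.070']
227 ['0.411,0.070', '0.411,0.069', '0.411,0.070', '0.412,0.072', '0.411,0.071', '0.411,0.070', '0.411,0.070', '0.411,0.070']
233 ['0.408,0.070', '0.408,0.071', '0.418,0.092', '0.417,0.092', '0.418,0.093', '0.418,0.093', '0.408,0.070', '0.407,0.070']
239 ['0.404,0.070', '0.413,0.090', '0.417,0.098', '0.418,0.100', '0.418,0.099', '0.418,0.099', '0.414,0.090', '0.404,0.070']
245 ['0.401,0.071', '0.414,0.097', '0.418,0.105', '0.418,0.105', '0.418,0.105', '0.418,0.105', '0.414,0.096', '0.402,0.073']
251 ['0.398,0.071', '0.414,0.102', '0.417,0.109', '0.418,0.111', '0.418,0.110', '0.418,0.110', '0.414,0.102', '0.397,0.069']
257 ['0.414,0.108', '0.414,0.107', '0.418,0.115', '0.417,0.115', '0.418,0.115', '0.417,0.115', '0.413,0.106', '0.394,0.071']
263 ['0.414,0.112', '0.418,0.120', '0.418,0.120', '0.418,0.120', '0.417,0.119', '0.417,0.119', '0.414,0.113', '0.390,0.070']
269 ['0.419,0.125', '0.421,0.129', '0.419,0.126', '0.416,0.121', '0.416,0.121', '0.419,0.126', '0.421,0.129', '0.390,0.076']
275 ['0.418,0.129', '0.418,0.129', '0.418,0.129', '0.413,0.121', '0.418,0.129', '0.419,0.129', '0.420,0.131', '0.388,0.080']
281 ['0.419,0.134', '0.418,0.133', '0.418,0.133', '0.411,0.121', '0.417,0.131', '0.419,0.134', '0.418,0.132', '0.419,0.133']
287 ['0.418,0.136', '0.419,0.137', '0.418,0.136', '0.408,0.121', '0.415,0.131', '0.419,0.137', '0.418,0.135', '0.418,0.136']
293 ['0.418,0.140', '0.419,0.140', '0.418,0.139', '0.406,0.121', '0.413,0.131', '0.419,0.140', '0.418,0.139', '0.418,0.140']
299 ['0.424,0.150', '0.423,0.150', '0.416,0.140', '0.403,0.121', '0.410,0.131', '0.423,0.150', '0.424,0.150', '0.424,0.151']
```

Run:
```python
from h import *
st=telemetry.get_state(); p,d=cams.get_image('wrist'); P=cloud('wrist',d,st)
A=q2R(st['ee_rot'])
for v in range(226,236):
    print(v,[('%.3f,%.3f,%.3f'%tuple((P[v,u]-st['position'])@A)) for u in (246,250,266,270)])
# open case
z=np.load('w2.npz'); d=z['d']; K=cams.camera_model('wrist')
T=np.array(K['tool_from_camera'])
v,u=np.mgrid[0:384,0:512]; Km=np.array(K['camera_matrix'])
Pt=np.stack([(u-Km[0,2])/Km[0,0]*d,-(v-Km[1,2])/Km[1,1]*d,-d],-1)@T[:3,:3].T+T[:3,3]
for v in range(236,300,6): print(v,[tuple(Pt[v,u].round(3).tolist()) for u in (145,155,161,358,366)])
```

```text
226 ['0.005,-0.008,-0.007', '0.005,-0.006,-0.008', '0.005,0.002,-0.008', '0.005,0.005,-0.007']
227 ['0.005,-0.008,-0.008', '0.004,-0.006,-0.006', '0.004,0.002,-0.007', '0.004,0.005,-0.006']
228 ['0.004,-0.008,-0.007', '0.003,-0.006,-0.006', '0.005,0.002,-0.010', '0.004,0.005,-0.007']
229 ['0.011,-0.007,-0.025', '0.011,-0.005,-0.025', '0.011,0.002,-0.024', '0.011,0.004,-0.025']
230 ['0.011,-0.007,-0.027', '0.011,-0.005,-0.026', '0.011,0.002,-0.026', '0.011,0.004,-0.027']
231 ['0.011,-0.007,-0.027', '0.011,-0.005,-0.027', '0.011,0.002,-0.028', '0.011,0.004,-0.028']
232 ['0.011,-0.007,-0.028', '0.011,-0.005,-0.028', '0.011,0.002,-0.028', '0.011,0.004,-0.029']
233 ['0.011,-0.007,-0.030', '0.011,-0.005,-0.029', '0.012,0.002,-0.031', '0.011,0.004,-0.029']
234 ['0.011,-0.007,-0.030', '0.011,-0.005,-0.031', '0.011,0.002,-0.031', '0.011,0.004,-0.030']
235 ['0.011,-0.007,-0.031', '0.011,-0.005,-0.033', '0.011,0.002,-0.032', '0.011,0.004,-0.032']
236 [(-0.095, -0.142, 0.2), (-0.096, -0.129, 0.2), (-0.096, -0.122, 0.2), (-0.096, 0.122, 0.2), (-0.096, 0.132, 0.2)]
242 [(0.011, -0.05, -0.039), (0.
[... 548 characters left out ...]
.037), (0.001, 0.041, -0.042), (0.007, 0.04, -0.052)]
272 [(0.007, -0.044, -0.056), (-0.0, -0.045, -0.044), (-0.004, -0.045, -0.037), (-0.001, 0.041, -0.043), (0.004, 0.041, -0.051)]
278 [(0.005, -0.045, -0.056), (-0.002, -0.045, -0.046), (-0.006, -0.045, -0.039), (-0.003, 0.04, -0.045), (0.002, 0.041, -0.052)]
284 [(0.003, -0.044, -0.057), (-0.004, -0.045, -0.047), (-0.009, -0.045, -0.039), (-0.005, 0.04, -0.045), (-0.001, 0.041, -0.052)]
290 [(0.0, -0.045, -0.058), (-0.007, -0.045, -0.047), (-0.173, -0.129, 0.201), (-0.008, 0.041, -0.045), (-0.002, 0.041, -0.054)]
296 [(-0.002, -0.045, -0.058), (-0.01, -0.045, -0.047), (-0.182, -0.129, 0.2), (-0.011, 0.041, -0.046), (-0.004, 0.04, -0.056)]
```

Measured in the tool frame, the fingertips end at z = -24.5 mm shut and about -37 mm open. They therefore sit about 25 mm behind the reported TCP, with the jaw centre at y of about -2 mm. I'll use those measured offsets, reopen and go lower.

>>> {"name": "servo_tool", "arguments": {
  "steps": [
    [0,0,0,0,0,0],
    [0,0,0,0,0,0],
    [0,0,0,0,0,0],
    [0,0,0,0,0,0],
    [-1,2.5,10,0,0,0],
    [-1,2.5,20,0,0,0],
    [-1,2.5,29,0,0,0],
    [-1,2.5,29,0,0,0]
  ],
  "hand": 0
}}

```text
clock: 4.1
position: [0.4044, -0.3192, 0.0319]
ee_rot: [-0.001, 1.0, 0.0, -0.001]
contact_force: [-0.5, 0.6, -0.6]
width: 0.0854
```

>>> {"name": "servo_tool", "arguments": {
  "steps": [
    [0,0,0,0,0,0],
    [0,0,0,0,0,0],
    [0,0,0,0,0,0],
    [0,0,0,0,0,0],
    [0,0,0,0,0,0]
  ],
  "hand": 255,
  "grip_force": 40
}}

```text
clock: 4.6
position: [0.4063, -0.3211, 0.0354]
ee_rot: [0.001, 1.0, 0.0, 0.001]
contact_force: [0.1, -0.5, 7.6]
width: 0.0566
```

```bash
cat >> h.py <<'E'
def toolcloud(d):
    K=cams.camera_model('wrist'); T=np.array(K['tool_from_camera']); Km=np.array(K['camera_matrix'])
    v,u=np.mgrid[0:384,0:512]
    return np.stack([(u-Km[0,2])/Km[0,0]*d,-(v-Km[1,2])/Km[1,1]*d,-d],-1)@T[:3,:3].T+T[:3,3]
E
python3 - <<'E'
from h import *
go(.4058,-.319,.15,0)
p,d=cams.get_image('wrist'); save('w5',p,None,1.5); np.savez('w5.npz',p=p,d=d)
E
```

```text
at [ 0.4063 -0.3211  0.0354] yaw 0.0 q [-0.8   0.35  1.88 -0.    0.9   0.77] F [ 0.1 -0.5  7.6] w 0.0566 t 4.6
STEP [-0.3, -1.9, -114.6] [0.1, -0.1, 0.0] rows>= 2.3
```

View pics/w5.png

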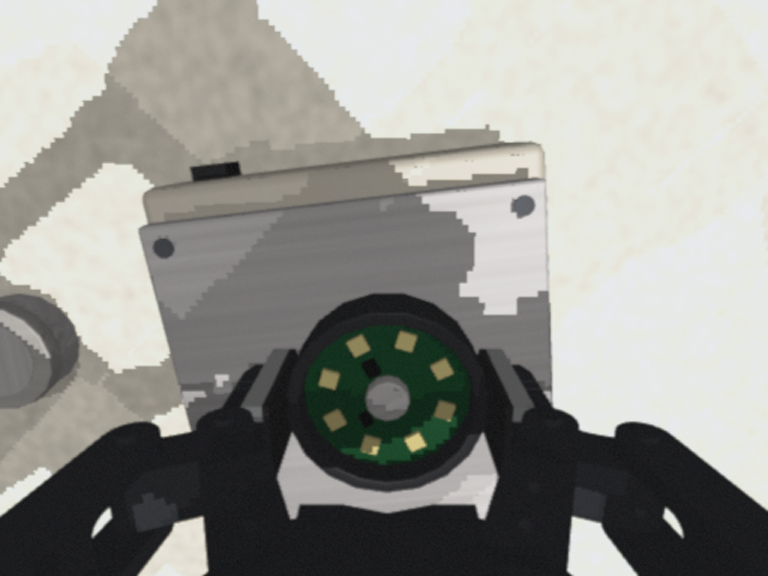

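Gripped at 56.6 mm. There's a 7.6 N upward force, so the tips just touch the plate, and I'll grip a little higher next time. Lifting.

>>> {"name": "servo_tool", "arguments": {
  "steps": [
    [0,0,-5,0,0,0],
    [0,0,-15,0,0,0],
    [0,0,-40,0,0,0],
    [0,0,-80,0,0,0],
    [0,0,-115,0,0,0],
    [0,0,-135,0,0,0],
    [0,0,-140,0,0,0],
    [0,0,-140,0,0,0]
  ]
}}

```text
clock: 5.45
position: [0.4057, -0.3204, 0.1746]
ee_rot: [0.001, 1.0, 0.0, 0.001]
contact_force: [-0.3, -0.7, -1.4]
width: 0.0567
```

Run:
```python
from h import *
p,d=cams.get_image('wrist'); save('w6',p,None,1.5); P=toolcloud(d)
for v in range(190,330,6):
    print(v,[tuple((P[v,u]*1000).round(0).astype(int).tolist()) for u in (225,258,290)])
go(.642,.09,.18,0)
p,d=cams.get_image('top'); save('t6',p,None,1.5)
```

```text
190 [(-11, -32, 114), (-11, -2, 114), (-11, 27, 115)]
196 [(-17, -32, 114), (28, -2, -27), (-17, 27, 114)]
202 [(-23, -32, 115), (28, -2, -35), (-22, 28, 114)]
208 [(24, -16, -33), (28, -2, -42), (24, 12, -33)]
214 [(25, -15, -41), (25, -2, -43), (25, 11, -41)]
220 [(22, -15, -42), (20, -2, -35), (22, 11, -42)]
226 [(17, -16, -35), (17, -2, -34), (17, 12, -35)]
232 [(13, -16, -34), (14, -2, -36), (14, 12, -35)]
238 [(11, -16, -35), (11, -2, -35), (10, 12, -33)]
244 [(8, -16, -35), (8, -2, -35), (9, 12, -38)]
250 [(6, -16, -36), (5, -2, -34), (6, 12, -36)]
256 [(2, -16, -35), (5, -2, -39), (2, 13, -34)]
262 [(-1, -17, -35), (2, -2, -39), (-1, 13, -34)]
268 [(-4, -17, -35), (-1, -2, -39), (-3, 13, -36)]
274 [(-7, -17, -34), (-4, -2, -40), (-6, 13, -36)]
280 [(-9, -17, -36), (-7, -2, -39), (-10, 13, -34)]
286 [(-14, -17, -34), (-13, -2, -35), (-13, 13, -35)]
292 [(-16, -17, -35), (-16, -2, -35), (-16, 13, -35)]
298 [(-20, -17, -35), (-19, -2, -36), (-19, 13, -36)]
304 [(-21, -17, -36), (-22, -2, -35), (-21, 13, -38)]
310 [(-21, -17, -41), (-27, -2, -34), (-21, 13, -41)]
316 [(-23, -16, -43), (-26, -2, -39), (-23, 12, -43)]
322 [(-201, -43, 174), (-26, -2, -43), (-202, 38, 175)]
328 [(-210, -43, 174), (-210, -2, 174), (-210, 39, 175)]
at [ 0.4051 -0.3198  0.1734] yaw 0.0 q [-0.8   0.21  1.69 -0.    1.24  0.77] F [-0.5  0.5 -1.3] w 0.0567 t 5.5
STEP [237.0, -409.7, -6.5] [-0.0, 0.0, 0.0] rows>= 9.5
```

View pics/w6.png

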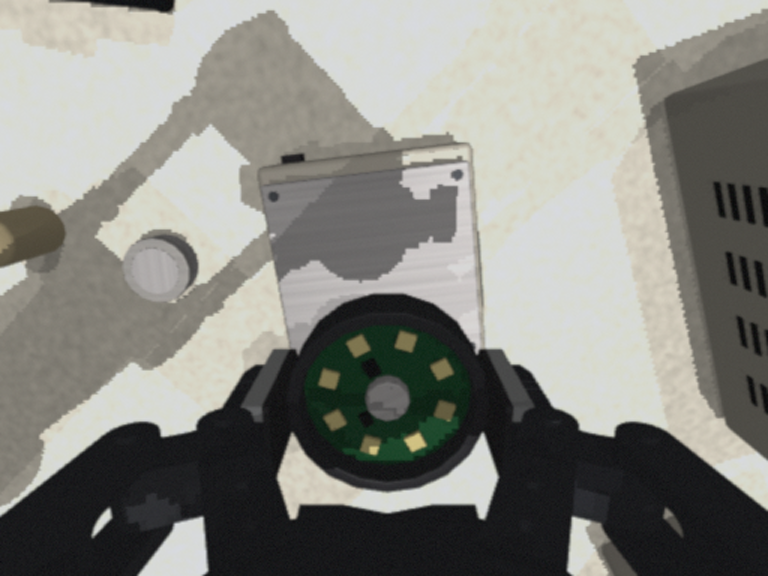

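The round board is held level, with its underside at tool z = -25 mm and centred at tool (1, -2). Moving it over to the mat.

>>> {"name": "servo_tool", "arguments": {
  "steps": [
    [15,-26,0,0,0,0],
    [37,-66,0,0,0,0],
    [60,-106,0,0,0,0],
    [83,-147,0,0,0,0],
    [106,-188,0,0,0,0],
    [130,-230,0,0,0,0],
    [153,-271,0,0,0,0],
    [173,-306,0,0,0,0]
  ]
}}

```text
clock: 6.35
position: [0.5782, -0.0117, 0.1718]
ee_rot: [-0.0, 1.0, 0.001, -0.002]
contact_force: [-0.5, 0.1, -0.9]
width: 0.0566
```

>>> {"name": "servo_tool", "arguments": {
  "steps": [
    [20,-36,0,0,0,0],
    [40,-71,0,0,0,0],
    [57,-100,0,0,0,0],
    [68,-120,0,0,0,0],
    [72,-128,0,0,0,0],
    [72,-128,0,0,0,0],
    [72,-128,0,0,0,0]
  ]
}}

```text
clock: 7.05
position: [0.6494, 0.1128, 0.1728]
ee_rot: [0.001, 1.0, 0.0, -0.001]
contact_force: [-0.6, -0.3, -1.6]
width: 0.0569
```

Run:
```python
from h import *
st,p,d,P=look('w7',['mat'],plane={'mat':.004})
go(.651,.115,.179,0)
```

```text
mat 0.87 [180.9, 106.3, 146.8, 123.7] z% [0.0032 0.0041 0.0049 0.0057] plane 0.004 rect [0.6424 0.1203] [0.151 0.13 ] 88.9
at [0.6497 0.1123 0.1737] yaw -0.1 q [ 0.07  0.42  1.37 -0.    1.35  1.64] F [ 0.1  0.1 -1.1] w 0.0567 t 7.15
STEP [1.3, -2.7, -5.4] [0.0, 0.1, -0.1] rows>= 0.1
```

View pics/w7.png

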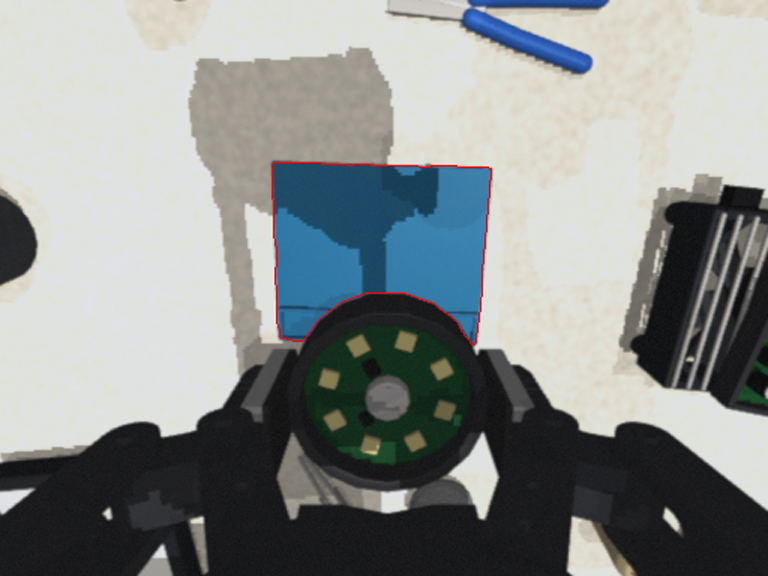

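>>> {"name": "servo_tool", "arguments": {
  "steps": [
    [2,-5,40,0,0,0],
    [2,-5,85,0,0,0],
    [2,-5,125,0,0,0],
    [2,-5,155,0,0,0],
    [2,-5,172,0,0,0],
    [2,-5,182,0,0,0],
    [2,-5,187,0,0,0],
    [2,-5,187,0,0,0]
  ]
}}

```text
clock: 7.95
position: [0.6526, 0.1183, -0.0128]
ee_rot: [0.0, 1.0, -0.0, 0.0]
contact_force: [0.6, 0.4, -1.8]
width: 0.0565
```

>>> {"name": "servo_tool", "arguments": {
  "steps": [
    [0,0,1.5,0,0,0],
    [0,0,3,0,0,0],
    [0,0,4.5,0,0,0],
    [0,0,6,0,0,0],
    [0,0,7,0,0,0],
    [0,0,7,0,0,0]
  ]
}}

```text
clock: 8.55
position: [0.6523, 0.1188, -0.0203]
ee_rot: [0.0, 1.0, 0.0, -0.0]
contact_force: [0.4, -0.1, -1.6]
width: 0.0563
```

>>> {"name": "servo_tool", "arguments": {
  "steps": [
    [0,0,0.7,0,0,0],
    [0,0,1.4,0,0,0],
    [0,0,1.4,0,0,0]
  ]
}}

```text
clock: 8.85
position: [0.6524, 0.1189, -0.0206]
ee_rot: [0.0, 1.0, 0.0, 0.0]
contact_force: [-2.7, 0.0, 4.4]
width: 0.0564
```

That's contact at 4.4 N, so I'll release, let it settle and then rise.

>>> {"name": "servo_tool", "arguments": {
  "steps": [
    [0,0,0,0,0,0],
    [0,0,0,0,0,0],
    [0,0,0,0,0,0],
    [0,0,0,0,0,0],
    [0,0,0,0,0,0]
  ],
  "hand": 0
}}

```text
clock: 9.35
position: [0.6524, 0.1188, -0.0217]
ee_rot: [0.0, 1.0, 0.0, -0.0]
contact_force: [0.2, -0.4, 0.8]
width: 0.0856
```

>>> {"name": "servo_tool", "arguments": {
  "steps": [
    [0,0,-15,0,0,0],
    [0,0,-50,0,0,0],
    [0,0,-90,0,0,0],
    [0,0,-140,0,0,0],
    [0,0,-180,0,0,0],
    [0,0,-195,0,0,0],
    [0,0,-195,0,0,0],
    [0,0,-195,0,0,0]
  ]
}}

```text
clock: 10.15
position: [0.652, 0.1188, 0.1737]
ee_rot: [0.0, 1.0, 0.0, 0.0]
contact_force: [-0.3, 0.9, -1.0]
width: 0.0854
```

Run:
```python
from h import *
st,p,d,P=look('w8',['mat','board_round'],plane={'mat':.004,'board_round':.022})
m=(np.hypot(P[...,0]-.652,P[...,1]-.119)<.02)&(d>0); print('board surf z',np.percentile(P[m][:,2],[5,50,95]).round(4))
go(.411,.343,.15,30)
```

```text
mat 0.65 [187.6, 108.2, 146.9, 129.1] z% [0.0032 0.0041 0.005  0.0065] plane 0.004 rect [0.6412 0.1199] [0.15  0.132] 88.3
board_round 0.66 [228.4, 140.5, 53.8, 57.7] z% [0.0133 0.0148 0.0219 0.0229] plane 0.022 rect [0.6529 0.1215] [0.059 0.057] 0.0
board surf z [0.014  0.2746 0.2813]
at [0.6512 0.1187 0.1715] yaw 0.0 q [ 0.08  0.43  1.37 -0.    1.35  1.65] F [-0.1 -0.1 -0.7] w 0.0853 t 10.3
STEP [-240.0, -224.4, 22.3] [-0.0, 0.2, -30.0] rows>= 6.6
```

View pics/w8.png

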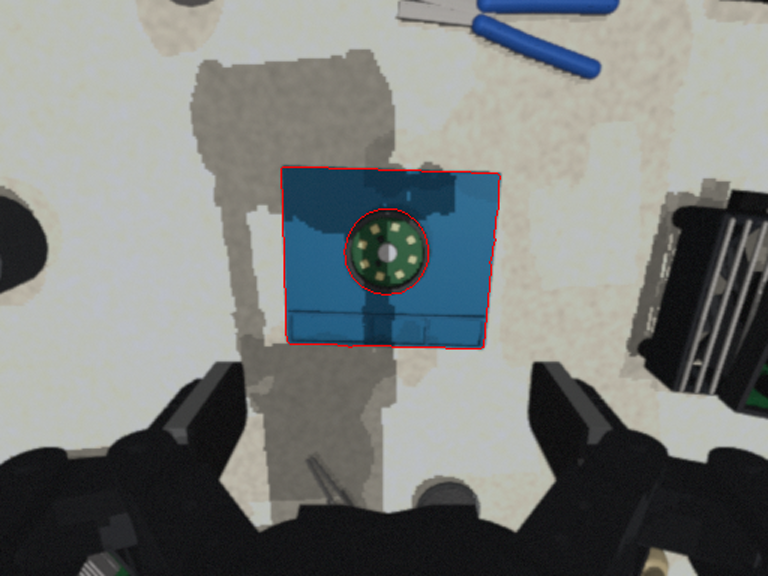

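The round board lies flat on the free part of the mat at picture pixel (387,252). Next, the square board on the light pad.

>>> {"name": "servo_tool", "arguments": {
  "steps": [
    [-30,-28,0,0,0,-5],
    [-66,-62,0,0,0,-10],
    [-102,-96,0,0,0,-15],
    [-138,-130,0,0,0,-20],
    [-174,-163,0,0,0,-25],
    [-207,-194,0,0,0,-30],
    [-230,-215,0,0,0,-30],
    [-240,-224,0,0,0,-30]
  ]
}}

```text
clock: 11.1
position: [0.4092, 0.3439, 0.1722]
ee_rot: [0.0, 0.966, 0.26, -0.002]
contact_force: [0.6, -0.2, 0.6]
width: 0.0856
```

>>> {"name": "servo_tool", "arguments": {
  "steps": [
    [0,0,0,0,0,0],
    [0,0,0,0,0,0]
  ]
}}

```text
clock: 11.3
position: [0.413, 0.3421, 0.1729]
ee_rot: [0.001, 0.966, 0.259, -0.0]
contact_force: [0.1, -0.6, 0.2]
width: 0.0853
```

Run:
```python
from h import *
st,p,d,P=look('w9',['light_pad','board_square'],plane={'light_pad':.03,'board_square':.048})
slab(P,d,.024,.06,(.411,.343),.12,'pad')
slab(P,d,.035,.06,(.411,.343),.06,'sq>35')
go(.413,.343,.05,30)
```

```text
light_pad 0.87 [165.1, 69.5, 178.5, 180.6] z% [0.0284 0.0297 0.0306 0.0313] plane 0.03 rect [0.4086 0.3516] [0.147 0.14 ] 5.9
board_square 0.78 [83.7, 0.0, 86.3, 70.6] z% [0.0096 0.0151 0.0199 0.0246] plane 0.048 rect [0.4685 0.4981] [0.055 0.055] 48.9
board_square 0.74 [218.7, 141.6, 66.4, 63.5] z% [0.0395 0.0436 0.0485 0.0543] plane 0.048 rect [0.4128 0.3497] [0.06  0.058] 30.0
slab pad [0.4094 0.3514] [0.1443 0.1403] 6.0
slab sq>35 [0.4118 0.3492] [0.0582 0.058 ] 30.3
at [0.4136 0.3417 0.1731] yaw 29.9 q [ 0.56  0.24  1.65 -0.    1.25  1.61] F [ 1.1  0.6 -0.2] w 0.0855 t 11.45
STEP [0.1, -1.5, 123.1] [0.0, 0.0, -0.1] rows>= 2.5
```

View pics/w9.png

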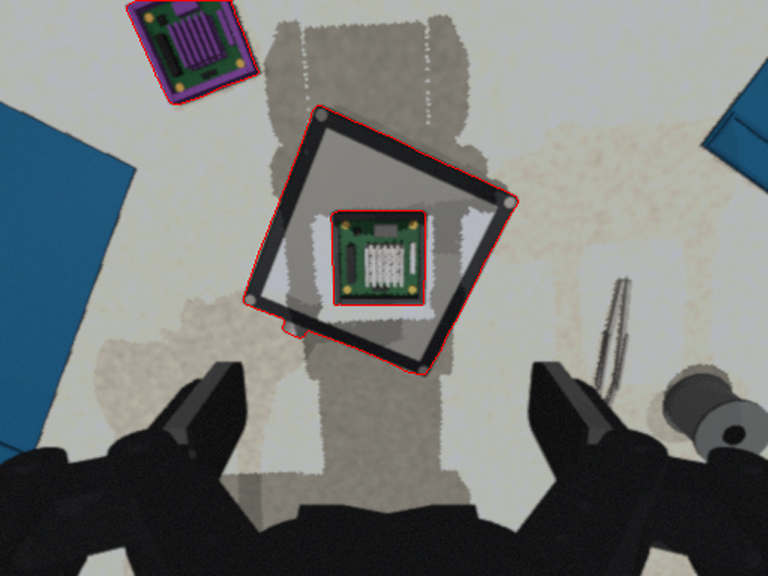

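The green square board is at (378,258) on the pad. The purple look-alike at (190,45) is on the bench and excluded. The wrist view puts the board about 6 mm further in +y than the top camera did, so I'll go down partway and look again.

>>> {"name": "servo_tool", "arguments": {
  "steps": [
    [2,-5,40,0,0,0],
    [2,-5,80,0,0,0],
    [2,-5,105,0,0,0],
    [2,-5,113,0,0,0],
    [2,-5,113,0,0,0],
    [2,-5,113,0,0,0]
  ]
}}

```text
clock: 12.05
position: [0.413, 0.3483, 0.0616]
ee_rot: [-0.0, 0.966, 0.259, 0.001]
contact_force: [0.1, 1.1, -0.3]
width: 0.0855
```

```bash
cat >> h.py <<'E'
def inhand(tag,zlo,zhi,c=(0,0),r=.06):
    st=telemetry.get_state(); p,d=cams.get_image('wrist'); save(tag,p,None,1.5); P=toolcloud(d); 
    print('pos',st['position'].round(4),'yaw',yawof(st).round(2),'F',st['contact_force'].round(1),'w',st['width'].round(4),'t',st['clock'])
    slab(P*[1,1,-1],d,-zhi,-zlo,c,r,'tool frame')
    return st,p,d,P
E
python3 - <<'E'
from h import *
st,p,d,P=look('w10',['board_square','light_pad'],plane={'light_pad':.03,'board_square':.048})
slab(P,d,.035,.06,(.412,.349),.06,'sq')
slab(P,d,.024,.06,(.411,.35),.12,'pad')
Pt=toolcloud(d); slab(Pt*[1,1,-1],d,.035-st['position'][2],.06-st['position'][2],(0,0),.06,'sq tool')
go(.413,.348,.05,30)
E
```

```text
board_square 0.7 [9.7, 0.0, 122.8, 63.0] z% [0.0094 0.0152 0.0192 0.0242] plane 0.048 rect [0.456  0.4804] [0.028 0.06 ] 30.0
light_pad 0.96 [125.0, 60.4, 274.5, 266.3] z% [0.0286 0.0298 0.0306 0.0311] plane 0.03 rect [0.4084 0.3518] [0.146 0.138] 5.7
slab sq [0.4119 0.349 ] [0.0583 0.0581] 30.0
slab pad [0.4065 0.3511] [0.1501 0.1403] 6.0
slab sq tool [-0.0008 -0.0012] [0.0581 0.0583] 90.0
at [0.4128 0.3486 0.062 ] yaw 30.0 q [ 0.57  0.35  1.8  -0.    0.99  1.62] F [0.  0.8 0.4] w 0.0853 t 12.2
STEP [-0.2, 0.7, 12.0] [-0.0, -0.2, 0.0] rows>= 0.2
```

View pics/w10.png

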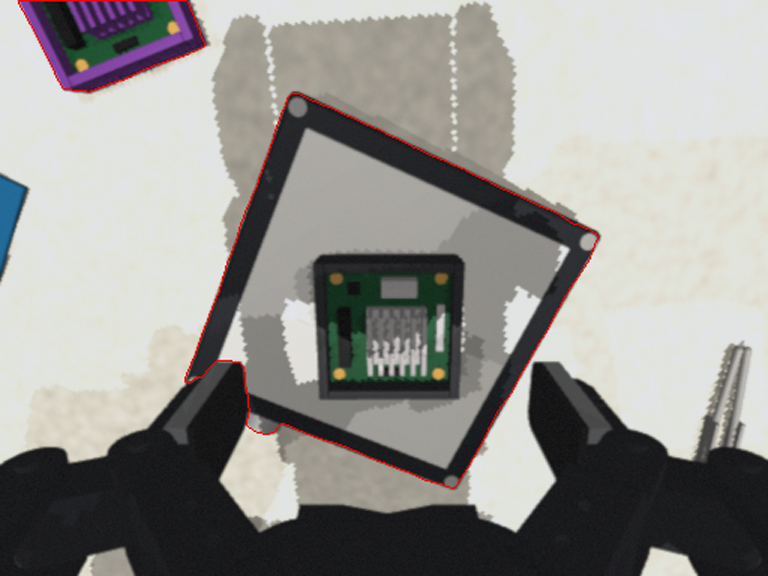

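Run:
```python
from h import *
st=telemetry.get_state()
q=onplane('wrist',np.array([[297,107],[588,242],[451,481]])/1.5,.03,st); print(q.round(4), ((q[0]+q[2])/2).round(4), np.linalg.norm(q[0]-q[1]).round(4),np.linalg.norm(q[2]-q[1]).round(4))
```

```text
[[0.4688 0.4226 0.03  ]
 [0.4821 0.294  0.03  ]
 [0.3546 0.2811 0.03  ]] [0.4117 0.3518 0.03  ] 0.1292 0.1282
```

>>> {"name": "servo_tool", "arguments": {
  "steps": [
    [-1,0,20,0,0,0],
    [-1,0,40,0,0,0],
    [-1,0,50,0,0,0],
    [-1,0,55,0,0,0],
    [-1,0,55,0,0,0],
    [-1,0,55,0,0,0]
  ]
}}

```text
clock: 12.8
position: [0.4113, 0.3479, 0.0062]
ee_rot: [-0.0, 0.966, 0.259, 0.001]
contact_force: [0.3, -0.7, -0.9]
width: 0.0853
```

>>> {"name": "servo_tool", "arguments": {
  "steps": [
    [0,0,0,0,0,0],
    [0,0,0,0,0,0],
    [0,0,0,0,0,0],
    [0,0,0,0,0,0],
    [0,0,0,0,0,0]
  ],
  "hand": 255,
  "grip_force": 40
}}

```text
clock: 13.3
position: [0.4112, 0.3478, 0.0063]
ee_rot: [-0.0, 0.966, 0.259, 0.001]
contact_force: [0.3, -0.4, 5.7]
width: 0.0571
```

>>> {"name": "servo_tool", "arguments": {
  "steps": [
    [0,0,-5,0,0,0],
    [0,0,-20,0,0,0],
    [0,0,-50,0,0,0],
    [0,0,-90,0,0,0],
    [0,0,-135,0,0,0],
    [0,0,-160,0,0,0],
    [0,0,-167,0,0,0],
    [0,0,-167,0,0,0]
  ]
}}

```text
clock: 14.1
position: [0.4108, 0.3476, 0.1728]
ee_rot: [-0.0, 0.966, 0.259, 0.001]
contact_force: [-0.1, 0.2, -1.4]
width: 0.0569
```

Run:
```python
from h import *
st,p,d,P=inhand('w11',-.06,-.038)
W=P[(abs(P[...,0])<.035)&(abs(P[...,1])<.03)&(P[...,2]<-.02)&(P[...,2]>-.06)]
print(np.percentile(W[:,2],[5,25,50,75,95]).round(4))
Pw=cloud('wrist',d,st); slab(Pw,d,.024,.034,(.411,.35),.12,'pad')
go(.4014,-.3117,.175,6)
```

```text
Traceback (most recent call last):
  File "h.py", line 61, in inhand
    print('pos',st['position'].round(4),'yaw',yawof(st).round(2),'F',st['contact_force'].round(1),'w',st['width'].round(4),'t',st['clock'])
                                                                                                      ^^^^^^^^^^^^^^^^^
AttributeError: 'float' object has no attribute 'round'
```

View pics/w11.png

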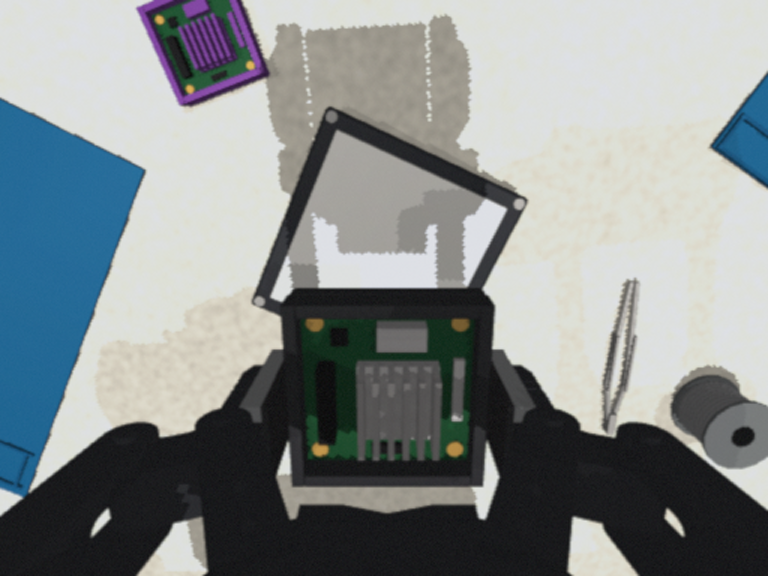

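The square board is held squarely. Pad centre from its corner screws is (0.4117, 0.3518).

```bash
sed -i "s/st\['width'\].round(4)/round(float(st['width']),4)/" h.py
python3 - <<'E'
from h import *
st,p,d,P=inhand('w11b',-.06,-.038)
for u,v in ((200,205),(320,205),(200,315),(318,315),(258,205),(240,225)): print((P[v,u]*1000).round(0))
go(.4014,-.3117,.18,6)
E
```

```text
pos [0.4099 0.3471 0.1714] yaw 30.02 F [ 0.5 -0.2 -2.5] w 0.0568 t 14.15
slab tool frame [ 0.0018 -0.0018] [0.0845 0.058 ] 89.6
[ 30. -25. -42.]
[ 30.  23. -43.]
[-23. -28. -41.]
[-23.  25. -41.]
[ 30.  -1. -43.]
[ 17.  -9. -33.]
at [0.4095 0.3468 0.1706] yaw 30.0 q [ 0.57  0.25  1.65 -0.    1.25  1.62] F [-0.3  0.2 -1.8] w 0.057 t 14.2
STEP [-336.5, 566.1, -8.1] [0.1, 0.2, 24.0] rows>= 13.2
```

Run:
```python
from h import *
go(.400,-.3135,.175,6.5)
```

```text
at [0.4095 0.3468 0.1706] yaw 30.0 q [ 0.57  0.25  1.65 -0.    1.25  1.62] F [-0.3  0.2 -1.8] w 0.057 t 14.2
STEP [-338.5, 567.0, -3.1] [0.1, 0.2, 23.5] rows>= 13.2
```

>>> {"name": "servo_tool", "arguments": {
  "steps": [
    [-12,20,-3,0,0,0],
    [-32,54,-5,0,0,0],
    [-56,94,-5,0,0,0],
    [-80,134,-5,0,0,0],
    [-104,174,-5,0,0,0],
    [-128,214,-5,0,0,0],
    [-152,255,-5,0,0,0],
    [-176,295,-5,0,0,0]
  ]
}}

```text
clock: 15.0
position: [0.4042, 0.0025, 0.1755]
ee_rot: [-0.001, 0.966, 0.259, -0.002]
contact_force: [1.0, -0.1, -1.2]
width: 0.0573
```

>>> {"name": "servo_tool", "arguments": {
  "steps": [
    [-24,40,0,0,0,4],
    [-48,80,0,0,0,8],
    [-72,121,0,0,0,12],
    [-96,161,0,0,0,16],
    [-120,201,0,0,0,20],
    [-142,238,0,0,0,23.5],
    [-156,262,0,0,0,23.5],
    [-162,272,0,0,0,23.5]
  ]
}}

```text
clock: 15.8
position: [0.4007, -0.3146, 0.1751]
ee_rot: [-0.001, 0.998, 0.056, -0.001]
contact_force: [0.0, 0.7, -1.5]
width: 0.0572
```

>>> {"name": "servo_tool", "arguments": {
  "steps": [
    [0,0,0,0,0,0],
    [0,0,0,0,0,0]
  ]
}}

```text
clock: 16.0
position: [0.4011, -0.3106, 0.1763]
ee_rot: [-0.002, 0.998, 0.057, -0.001]
contact_force: [0.6, -0.1, -1.4]
width: 0.0571
```

Run:
```python
from h import *
st,p,d,P=look('w12',['preheater'],plane={'preheater':.06})
slab(P,d,.053,.066,(.402,-.312),.11,'plate')
go(.400,-.3135,.055,6.5)
```

```text
preheater 0.93 [190.9, 90.8, 144.6, 108.7] z% [0.046  0.06   0.0608 0.0614] plane 0.06 rect [ 0.4286 -0.3097] [0.09  0.126] 4.1
slab plate [ 0.4227 -0.3094] [0.0775 0.1201] 6.4
at [ 0.4015 -0.3105  0.1771] yaw 6.6 q [-0.8   0.2   1.7   0.    1.25  0.66] F [ 0.3 -0.2 -1.4] w 0.0574 t 16.1
STEP [-1.7, 3.0, 122.1] [-0.1, 0.0, 0.1] rows>= 2.4
```

View pics/w12.png

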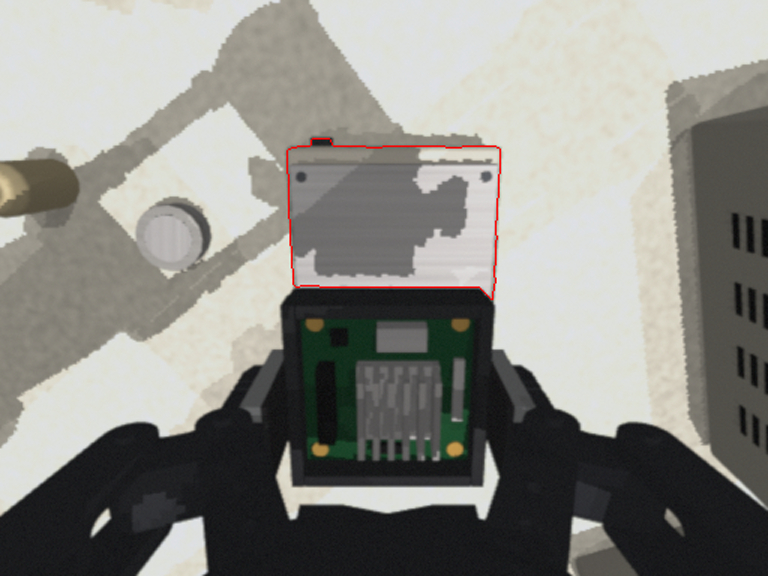

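>>> {"name": "servo_tool", "arguments": {
  "steps": [
    [-1.5,2.5,35,0,0,0],
    [-1.5,2.5,75,0,0,0],
    [-1.5,2.5,105,0,0,0],
    [-1.5,2.5,122,0,0,0],
    [-1.5,2.5,130,0,0,0],
    [-1.5,2.5,134,0,0,0],
    [-1.5,2.5,134,0,0,0]
  ]
}}

```text
clock: 16.8
position: [0.401, -0.3149, 0.0439]
ee_rot: [0.0, 0.998, 0.057, 0.0]
contact_force: [0.5, 0.4, -0.3]
width: 0.0569
```

>>> {"name": "servo_tool", "arguments": {
  "steps": [
    [0,0,1.5,0,0,0],
    [0,0,3,0,0,0],
    [0,0,4.5,0,0,0],
    [0,0,6,0,0,0],
    [0,0,6,0,0,0]
  ]
}}

```text
clock: 17.3
position: [0.4004, -0.3152, 0.0374]
ee_rot: [-0.0, 0.998, 0.057, -0.0]
contact_force: [-1.3, -1.5, -1.6]
width: 0.0569
```

>>> {"name": "servo_tool", "arguments": {
  "steps": [
    [0,0,0.7,0,0,0],
    [0,0,1.4,0,0,0],
    [0,0,1.9,0,0,0],
    [0,0,1.9,0,0,0]
  ]
}}

```text
clock: 17.7
position: [0.4005, -0.3153, 0.0363]
ee_rot: [0.0, 0.998, 0.057, 0.0]
contact_force: [-0.4, 0.9, 4.8]
width: 0.0572
```

Contact at 4.8 N. Releasing.

>>> {"name": "servo_tool", "arguments": {
  "steps": [
    [0,0,0,0,0,0],
    [0,0,0,0,0,0],
    [0,0,0,0,0,0],
    [0,0,0,0,0,0],
    [0,0,0,0,0,0]
  ],
  "hand": 0
}}

```text
clock: 18.2
position: [0.4005, -0.3152, 0.0355]
ee_rot: [-0.0, 0.998, 0.057, -0.0]
contact_force: [0.2, 1.0, 0.1]
width: 0.0855
```

>>> {"name": "servo_tool", "arguments": {
  "steps": [
    [0,0,-15,0,0,0],
    [0,0,-45,0,0,0],
    [0,0,-85,0,0,0],
    [0,0,-120,0,0,0],
    [0,0,-140,0,0,0],
    [0,0,-140,0,0,0],
    [0,0,-140,0,0,0]
  ]
}}

```text
clock: 18.9
position: [0.4003, -0.315, 0.1754]
ee_rot: [0.0, 0.998, 0.057, 0.0]
contact_force: [-0.4, -0.1, -0.4]
width: 0.0855
```

Run:
```python
from h import *
st,p,d,P=look('w13',['board_square'],plane={'board_square':.078})
slab(P,d,.053,.1,(.402,-.312),.11,'plate')
slab(P,d,.066,.1,(.402,-.312),.06,'sq')
go(.615,-.130,.185,-13)
```

```text
board_square 0.63 [223.2, 145.8, 71.8, 71.2] z% [0.0696 0.074  0.0786 0.0843] plane 0.078 rect [ 0.4026 -0.3131] [0.06  0.059] 6.5
slab plate [ 0.4012 -0.3119] [0.1201 0.1202] 6.6
slab sq [ 0.4013 -0.3132] [0.0576 0.0577] 6.5
at [ 0.3997 -0.3143  0.1741] yaw 6.5 q [-0.8   0.2   1.7  -0.    1.24  0.65] F [-0.3  0.   0.1] w 0.0857 t 19.0
STEP [234.8, -158.7, -11.0] [-0.1, 0.1, 19.5] rows>= 5.7
```

View pics/w13.png

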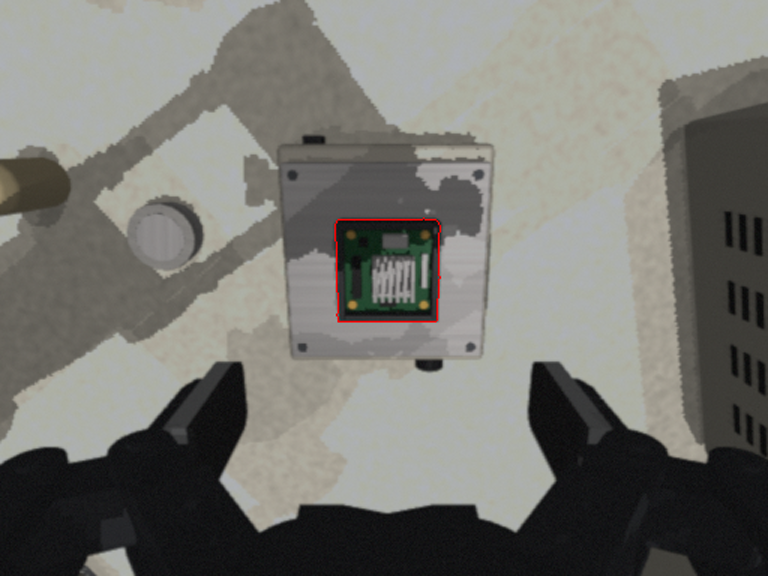

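The square board is within 1–2 mm of the plate centre. Next, the long board on the fan.

>>> {"name": "servo_tool", "arguments": {
  "steps": [
    [20,-13,-8,0,0,2],
    [58,-39,-11,0,0,6],
    [97,-65,-11,0,0,10],
    [136,-92,-11,0,0,14],
    [175,-118,-11,0,0,18.8],
    [210,-142,-11,0,0,18.8],
    [230,-156,-11,0,0,18.8],
    [235,-159,-11,0,0,18.8]
  ]
}}

```text
clock: 19.8
position: [0.6171, -0.1279, 0.1841]
ee_rot: [-0.001, 0.994, -0.105, -0.001]
contact_force: [-0.3, 0.4, -0.8]
width: 0.085
```

>>> {"name": "servo_tool", "arguments": {
  "steps": [
    [0,0,0,0,0,0],
    [0,0,0,0,0,0]
  ]
}}

```text
clock: 20.0
position: [0.6146, -0.1312, 0.1856]
ee_rot: [0.0, 0.994, -0.107, -0.001]
contact_force: [-0.7, 0.4, 0.9]
width: 0.0854
```

Run:
```python
from h import *
st,p,d,P=look('w14',['fan','board_long'],plane={'fan':.056,'board_long':.074})
slab(P,d,.045,.1,(.622,-.133),.12,'fan')
slab(P,d,.0635,.1,(.612,-.130),.08,'long')
go(.615,-.130,.08,-12.3)
```

```text
fan 0.57 [186.7, 90.3, 142.4, 139.8] z% [0.0277 0.0524 0.0559 0.0568] plane 0.056 rect [ 0.6263 -0.133 ] [0.12  0.131] 84.4
board_long 0.55 [232.6, 120.0, 51.9, 118.7] z% [0.0655 0.0683 0.0782 0.0823] plane 0.074 rect [ 0.6116 -0.1284] [0.046 0.109] 77.7
slab fan [ 0.6171 -0.1319] [0.1201 0.1238] 84.3
slab long [ 0.6111 -0.1284] [0.0459 0.1079] 77.8
at [ 0.6149 -0.1316  0.1866] yaw -12.4 q [-0.32  0.37  1.42 -0.    1.35  1.47] F [0.3 0.  0.1] w 0.0854 t 20.15
STEP [-0.2, -1.6, 106.6] [0.0, 0.0, -0.1] rows>= 2.1
```

View pics/w14.png

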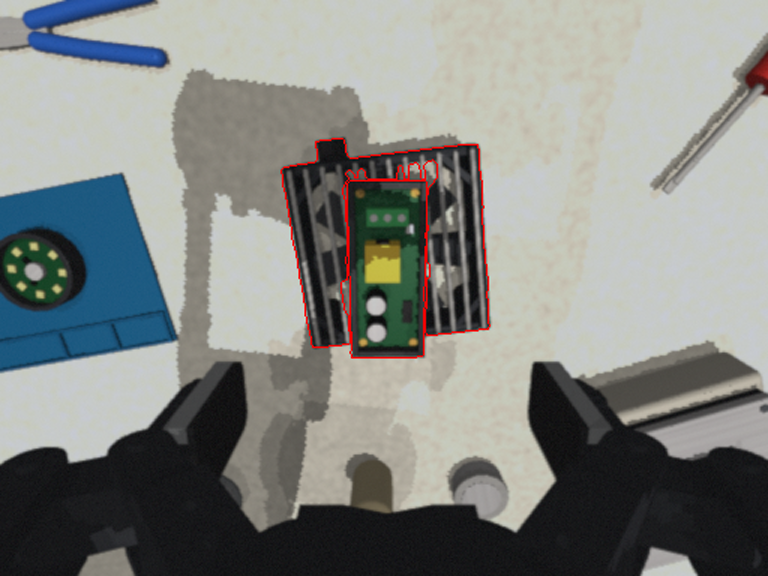

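>>> {"name": "servo_tool", "arguments": {
  "steps": [
    [-4,0,40,0,0,0],
    [-4,0,85,0,0,0],
    [-4,0,120,0,0,0],
    [-4,0,140,0,0,0],
    [-4,0,149,0,0,0],
    [-4,0,149,0,0,0],
    [-4,0,149,0,0,0]
  ]
}}

```text
clock: 20.85
position: [0.6129, -0.1304, 0.0389]
ee_rot: [0.0, 0.994, -0.107, 0.001]
contact_force: [0.7, -0.3, -0.0]
width: 0.0854
```

>>> {"name": "servo_tool", "arguments": {
  "steps": [
    [0,0,0,0,0,0],
    [0,0,0,0,0,0],
    [0,0,0,0,0,0],
    [0,0,0,0,0,0],
    [0,0,0,0,0,0],
    [0,0,0,0,0,0]
  ],
  "hand": 255,
  "grip_force": 50
}}

```text
clock: 21.45
position: [0.6129, -0.1299, 0.039]
ee_rot: [0.0, 0.994, -0.107, 0.001]
contact_force: [-1.0, -0.2, 5.9]
width: 0.045
```

Run:
```python
from h import *
st,p,d,P=inhand('w15',-.06,-.038)
```

```text
pos [ 0.6129 -0.1299  0.039 ] yaw -12.27 F [-1.  -0.2  5.9] w 0.045 t 21.45
slab tool frame [ 0.0063 -0.0049] [0.0201 0.0219] 89.9
```

View pics/w15.png

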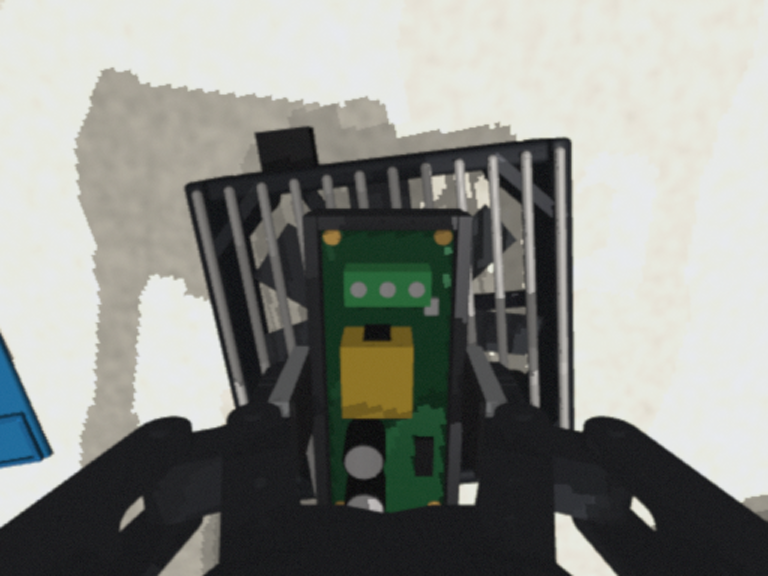

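The long board is gripped at 45 mm. Lifting.

>>> {"name": "servo_tool", "arguments": {
  "steps": [
    [0,0,-5,0,0,0],
    [0,0,-15,0,0,0],
    [0,0,-40,0,0,0],
    [0,0,-80,0,0,0],
    [0,0,-115,0,0,0],
    [0,0,-135,0,0,0],
    [0,0,-140,0,0,0],
    [0,0,-140,0,0,0]
  ]
}}

```text
clock: 22.3
position: [0.6121, -0.1296, 0.1782]
ee_rot: [0.0, 0.994, -0.107, 0.001]
contact_force: [0.1, -0.2, -2.4]
width: 0.0445
```

Run:
```python
from h import *
st,p,d,P=inhand('w16',-.06,-.02)
for v in range(140,170,4): print(v,[tuple((P[v,u]*1000).round(0).astype(int).tolist()) for u in (208,258,310)])
print([tuple((P[v,u]*1000).round(0).astype(int).tolist()) for u,v in ((240,160),(240,180),(290,180),(280,300),(285,320),(230,320),(230,328))])
Pw=cloud('wrist',d,st); slab(Pw,d,.045,.066,(.619,-.132),.12,'fan')
go(.4117,.3518,.18,6)
```

```text
pos [ 0.6121 -0.1296  0.1782] yaw -12.27 F [ 0.1 -0.2 -2.4] w 0.0445 t 22.3
slab tool frame [ 0.0035 -0.0026] [0.1061 0.0695] 15.5
140 [(52, -23, -24), (52, -2, -23), (25, 54, 178)]
144 [(52, -22, -34), (52, -2, -35), (52, 19, -34)]
148 [(50, -22, -35), (50, -2, -35), (50, 19, -35)]
152 [(49, -22, -35), (49, -2, -35), (49, 19, -34)]
156 [(47, -22, -35), (46, -2, -27), (47, 19, -35)]
160 [(45, -22, -35), (44, -2, -29), (45, 19, -35)]
164 [(44, -22, -35), (42, -2, -28), (43, 20, -34)]
168 [(42, -22, -34), (40, -2, -27), (42, 20, -36)]
[(44, -10, -27), (37, -9, -35), (35, 12, -26), (-24, 9, -30), (-37, 12, -28), (-38, -16, -27), (-33, -15, -39)]
slab fan [ 0.6194 -0.1321] [0.1202 0.1192] 84.4
at [ 0.6113 -0.1294  0.1768] yaw -12.3 q [-0.32  0.37  1.45 -0.    1.32  1.47] F [ 0.1 -0.1 -2.1] w 0.0444 t 22.35
STEP [-297.4, -427.7, -2.7] [-0.0, 0.1, -18.3] rows>= 10.4
```

View pics/w16.png

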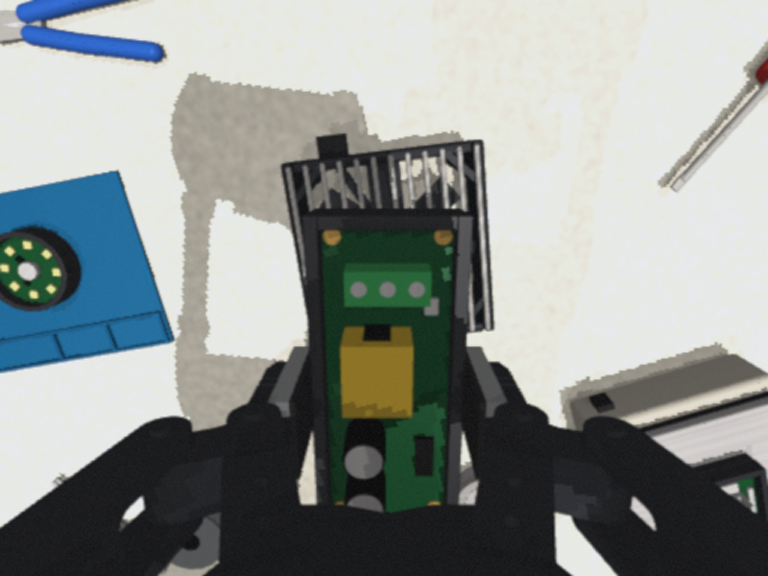

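The fan centre is now (0.6194, -0.1321). The board is level with its underside at tool z = -17 mm, so I'll carry it to the light pad.

Run:
```python
from h import *
go(.4134,.350,.18,6)
```

```text
at [ 0.6113 -0.1294  0.1768] yaw -12.3 q [-0.32  0.37  1.45 -0.    1.32  1.47] F [ 0.1 -0.1 -2.1] w 0.0444 t 22.35
STEP [-295.3, -426.3, -2.7] [-0.0, 0.1, -18.3] rows>= 10.4
```

>>> {"name": "servo_tool", "arguments": {
  "steps": [
    [-12,-17,-3,0,0,0],
    [-32,-46,-3,0,0,0],
    [-57,-82,-3,0,0,0],
    [-82,-118,-3,0,0,0],
    [-107,-154,-3,0,0,0],
    [-132,-190,-3,0,0,0],
    [-157,-227,-3,0,0,0],
    [-180,-260,-3,0,0,0]
  ]
}}

```text
clock: 23.15
position: [0.4883, 0.1649, 0.1791]
ee_rot: [0.0, 0.994, -0.107, -0.002]
contact_force: [0.1, -0.2, -1.4]
width: 0.0446
```

>>> {"name": "servo_tool", "arguments": {
  "steps": [
    [-24,-35,0,0,0,-4],
    [-48,-69,0,0,0,-8],
    [-72,-104,0,0,0,-12],
    [-92,-133,0,0,0,-16],
    [-106,-154,0,0,0,-18.3],
    [-113,-164,0,0,0,-18.3],
    [-115,-166,0,0,0,-18.3],
    [-115,-166,0,0,0,-18.3]
  ]
}}

```text
clock: 23.95
position: [0.4138, 0.3487, 0.1799]
ee_rot: [0.001, 0.999, 0.053, -0.001]
contact_force: [-0.2, -0.7, -1.6]
width: 0.0444
```

Run:
```python
from h import *
st,p,d,P=look('w17',['light_pad'],plane={'light_pad':.03})
go(.4134,.350,.18,6)
```

```text
light_pad 0.74 [185.9, 98.1, 143.4, 135.8] z% [0.0282 0.0295 0.0306 0.0313] plane 0.03 rect [0.4134 0.352 ] [0.138 0.138] 6.0
at [0.4146 0.3481 0.1803] yaw 5.9 q [ 0.57  0.25  1.63 -0.    1.27  2.04] F [-0.7 -0.2 -1.4] w 0.045 t 24.05
STEP [-1.0, -2.0, 0.3] [0.1, 0.0, -0.1] rows>= 0.0
```

View pics/w17.png

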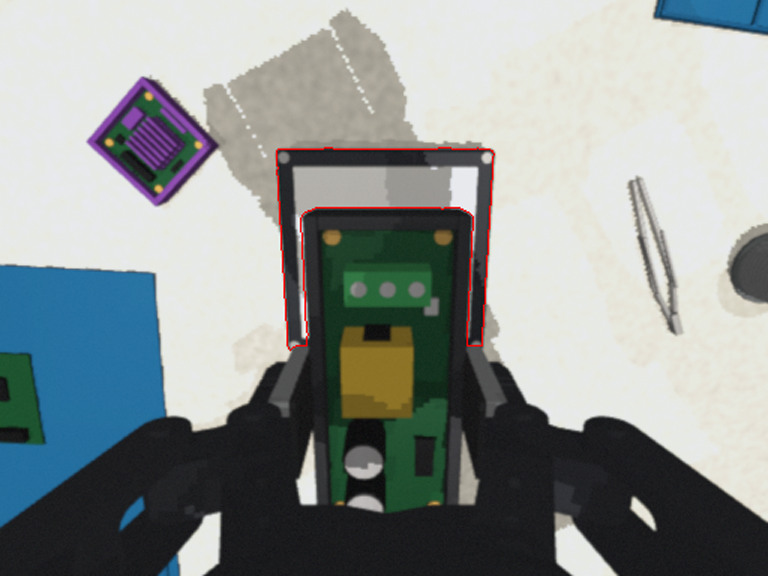

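>>> {"name": "servo_tool", "arguments": {
  "steps": [
    [-0.5,-2,40,0,0,0],
    [-0.5,-2,85,0,0,0],
    [-0.5,-2,120,0,0,0],
    [-0.5,-2,142,0,0,0],
    [-0.5,-2,153,0,0,0],
    [-0.5,-2,158,0,0,0],
    [-0.5,-2,158,0,0,0]
  ]
}}

```text
clock: 24.75
position: [0.4144, 0.351, 0.0228]
ee_rot: [-0.0, 0.999, 0.052, 0.0]
contact_force: [-0.9, -0.2, -1.1]
width: 0.0446
```

>>> {"name": "servo_tool", "arguments": {
  "steps": [
    [0,0,1.5,0,0,0],
    [0,0,3,0,0,0],
    [0,0,4.5,0,0,0],
    [0,0,6,0,0,0],
    [0,0,7,0,0,0],
    [0,0,7,0,0,0]
  ]
}}

```text
clock: 25.35
position: [0.4135, 0.3512, 0.0154]
ee_rot: [0.0, 0.999, 0.053, -0.0]
contact_force: [-0.2, 0.2, -1.1]
width: 0.0447
```

>>> {"name": "servo_tool", "arguments": {
  "steps": [
    [0,0,1,0,0,0],
    [0,0,2,0,0,0],
    [0,0,2.7,0,0,0],
    [0,0,2.7,0,0,0]
  ]
}}

```text
clock: 25.75
position: [0.4136, 0.3513, 0.013]
ee_rot: [0.0, 0.999, 0.053, -0.0]
contact_force: [-0.3, -0.4, 0.8]
width: 0.0446
```

>>> {"name": "servo_tool", "arguments": {
  "steps": [
    [0,0,0.5,0,0,0],
    [0,0,1,0,0,0],
    [0,0,1,0,0,0]
  ]
}}

```text
clock: 26.05
position: [0.4137, 0.3513, 0.013]
ee_rot: [-0.0, 0.999, 0.053, 0.0]
contact_force: [-2.1, -1.9, 8.1]
width: 0.0446
```

Contact at 8 N, so I'll release and rise.

>>> {"name": "servo_tool", "arguments": {
  "steps": [
    [0,0,0,0,0,0],
    [0,0,0,0,0,0],
    [0,0,0,0,0,0],
    [0,0,0,0,0,0],
    [0,0,0,0,0,0]
  ],
  "hand": 0
}}

```text
clock: 26.55
position: [0.4136, 0.3512, 0.0117]
ee_rot: [0.0, 0.999, 0.053, -0.0]
contact_force: [-0.1, -0.5, -0.3]
width: 0.0856
```

>>> {"name": "servo_tool", "arguments": {
  "steps": [
    [0,0,-15,0,0,0],
    [0,0,-45,0,0,0],
    [0,0,-85,0,0,0],
    [0,0,-130,0,0,0],
    [0,0,-160,0,0,0],
    [0,0,-165,0,0,0],
    [0,0,-165,0,0,0]
  ]
}}

```text
clock: 27.25
position: [0.414, 0.3515, 0.1776]
ee_rot: [-0.001, 0.999, 0.053, 0.001]
contact_force: [-0.1, -0.0, -1.1]
width: 0.0853
```

Run:
```python
from h import *
st,p,d,P=look('w18',['light_pad','board_long'],plane={'light_pad':.03,'board_long':.048})
slab(P,d,.024,.1,(.413,.352),.12,'pad')
slab(P,d,.036,.1,(.413,.352),.08,'long')
go(.652,.118,.1737,0)
```

```text
light_pad 0.86 [189.4, 96.9, 144.7, 146.2] z% [0.0284 0.0297 0.0306 0.0313] plane 0.03 rect [0.4087 0.3515] [0.148 0.138] 6.0
board_long 0.91 [235.1, 116.5, 48.8, 112.9] z% [0.0395 0.0423 0.0532 0.0562] plane 0.048 rect [0.4127 0.3533] [0.109 0.046] 5.6
slab pad [0.4068 0.3513] [0.1497 0.1402] 6.0
slab long [0.4122 0.3533] [0.1079 0.0461] 6.0
at [0.4125 0.3505 0.1749] yaw 6.0 q [ 0.58  0.25  1.63 -0.    1.26  2.04] F [0.2 0.1 0.2] w 0.0853 t 27.4
STEP [213.7, 256.3, 1.0] [0.1, 0.2, 6.0] rows>= 6.7
```

View pics/w18.png

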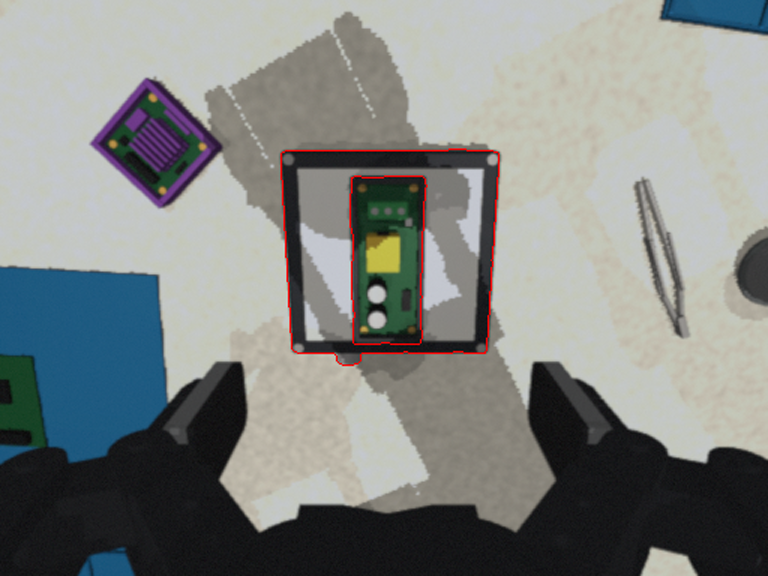

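The long board is within 2 mm of the pad centre. Back to the round board on the mat.

>>> {"name": "servo_tool", "arguments": {
  "steps": [
    [25,30,0,0,0,2],
    [57,69,0,0,0,4],
    [89,107,0,0,0,6],
    [121,145,0,0,0,6],
    [153,184,0,0,0,6],
    [185,222,0,0,0,6],
    [206,247,0,0,0,6],
    [214,256,0,0,0,6]
  ]
}}

```text
clock: 28.2
position: [0.6548, 0.1159, 0.1739]
ee_rot: [0.001, 1.0, -0.002, -0.002]
contact_force: [-0.8, 0.4, -0.4]
width: 0.0851
```

>>> {"name": "servo_tool", "arguments": {
  "steps": [
    [0,0,0,0,0,0],
    [0,0,0,0,0,0]
  ]
}}

```text
clock: 28.4
position: [0.6518, 0.1201, 0.1756]
ee_rot: [-0.0, 1.0, 0.0, -0.002]
contact_force: [0.8, 0.0, 0.8]
width: 0.0854
```

Run:
```python
from h import *
st,p,d,P=look('w19',['board_round'],plane={'board_round':.022})
go(.652,.1188,-.018,0)
```

```text
board_round 0.78 [233.8, 140.9, 48.4, 52.6] z% [0.0134 0.0148 0.0218 0.0229] plane 0.022 rect [0.6528 0.1209] [0.057 0.055] 0.1
at [0.6518 0.1207 0.1766] yaw 0.1 q [0.08 0.43 1.36 0.   1.36 1.65] F [-0.3 -0.8 -0.1] w 0.0852 t 28.5
STEP [0.5, 2.0, 194.6] [-0.0, 0.1, 0.1] rows>= 3.9
```

>>> {"name": "servo_tool", "arguments": {
  "steps": [
    [0.5,2,40,0,0,0],
    [0.5,2,85,0,0,0],
    [0.5,2,130,0,0,0],
    [0.5,2,165,0,0,0],
    [0.5,2,185,0,0,0],
    [0.5,2,194,0,0,0],
    [0.5,2,194,0,0,0],
    [0.5,2,194,0,0,0]
  ]
}}

```text
clock: 29.3
position: [0.6546, 0.1179, -0.0157]
ee_rot: [-0.0, 1.0, 0.001, 0.001]
contact_force: [0.6, 0.3, -0.1]
width: 0.0855
```

>>> {"name": "servo_tool", "arguments": {
  "steps": [
    [0,0,0,0,0,0],
    [0,0,0,0,0,0],
    [0,0,0,0,0,0],
    [0,0,0,0,0,0],
    [0,0,0,0,0,0]
  ],
  "hand": 255,
  "grip_force": 40
}}

```text
clock: 29.8
position: [0.655, 0.1174, -0.015]
ee_rot: [-0.0, 1.0, 0.0, 0.002]
contact_force: [-0.6, 0.2, 4.7]
width: 0.0563
```

>>> {"name": "servo_tool", "arguments": {
  "steps": [
    [0,0,-5,0,0,0],
    [0,0,-20,0,0,0],
    [0,0,-55,0,0,0],
    [0,0,-100,0,0,0],
    [0,0,-145,0,0,0],
    [0,0,-180,0,0,0],
    [0,0,-200,0,0,0],
    [0,0,-200,0,0,0]
  ]
}}

```text
clock: 30.6
position: [0.6561, 0.1172, 0.1882]
ee_rot: [-0.0, 1.0, 0.0, 0.005]
contact_force: [-0.3, -0.6, -1.3]
width: 0.0565
```

Run:
```python
from h import *
st,p,d,P=inhand('w20',-.06,-.02)
for v in range(200,322,8): print(v,[tuple((P[v,u]*1000).round(0).astype(int).tolist()) for u in (225,258,290)])
go(.6184,-.134,.18,0)
```

```text
pos [0.6561 0.1172 0.1882] yaw 0.02 F [-0.3 -0.6 -1.3] w 0.0565 t 30.6
slab tool frame [0.0019 0.0014] [0.0681 0.0615] 54.0
200 [(-43, -39, 183), (25, -2, -25), (-44, 35, 184)]
208 [(22, -17, -25), (25, -2, -35), (22, 13, -26)]
216 [(22, -16, -37), (22, -2, -37), (22, 12, -38)]
224 [(18, -16, -37), (15, -2, -30), (18, 12, -37)]
232 [(11, -17, -28), (11, -2, -29), (11, 13, -28)]
240 [(7, -17, -29), (7, -2, -29), (7, 13, -29)]
248 [(3, -17, -29), (3, -2, -29), (4, 13, -30)]
256 [(-1, -17, -29), (1, -2, -33), (-1, 13, -29)]
264 [(-5, -17, -29), (-2, -2, -34), (-5, 13, -29)]
272 [(-8, -17, -31), (-6, -2, -34), (-8, 13, -31)]
280 [(-13, -17, -30), (-13, -2, -29), (-14, 14, -29)]
288 [(-18, -18, -29), (-19, -2, -28), (-18, 14, -29)]
296 [(-22, -18, -29), (-22, -2, -29), (-22, 14, -30)]
304 [(-23, -17, -34), (-27, -2, -29), (-23, 13, -34)]
312 [(-25, -17, -38), (-29, -2, -33), (-25, 13, -38)]
320 [(-208, -45, 187), (-30, -2, -37), (-207, 39, 185)]
at [0.6546 0.1171 0.1853] yaw 0.0 q [ 0.07  0.42  1.34 -0.    1.37  1.64] F [ 0.2  0.2 -1.6] w 0.0565 t 30.65
STEP [-36.3, 251.1, 5.1] [-0.0, -0.2, 0.0] rows>= 5.1
```

View pics/w20.png

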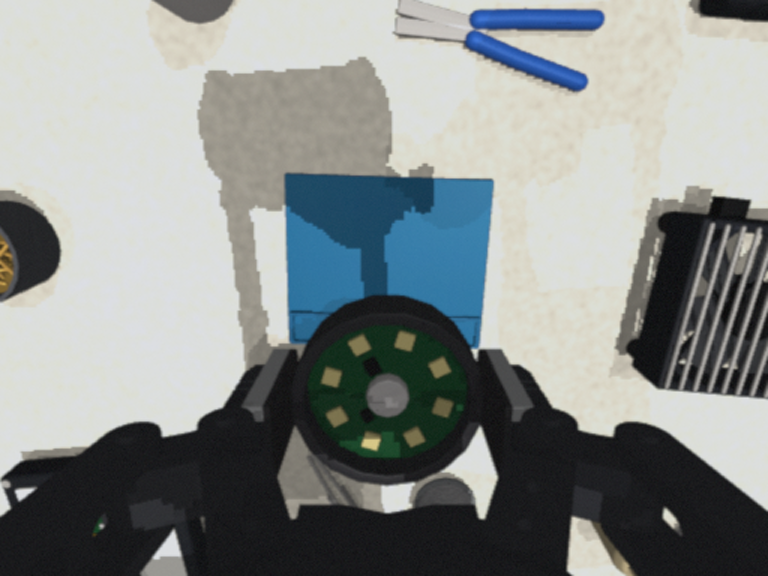

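Held level, underside at tool z = -19.5 mm and centre at (-2, -2). Over to the fan.

>>> {"name": "servo_tool", "arguments": {
  "steps": [
    [-3,22,0,0,0,0],
    [-8,60,0,0,0,0],
    [-14,105,0,0,0,0],
    [-20,150,0,0,0,0],
    [-26,195,0,0,0,0],
    [-31,232,0,0,0,0],
    [-33,249,0,0,0,0],
    [-33,251,0,0,0,0]
  ]
}}

```text
clock: 31.45
position: [0.6197, -0.1356, 0.1811]
ee_rot: [-0.0, 1.0, -0.001, -0.002]
contact_force: [0.3, 0.5, -1.5]
width: 0.0564
```

>>> {"name": "servo_tool", "arguments": {
  "steps": [
    [0,0,0,0,0,0],
    [0,0,0,0,0,0]
  ]
}}

```text
clock: 31.65
position: [0.6209, -0.1319, 0.1824]
ee_rot: [-0.001, 1.0, 0.001, -0.0]
contact_force: [0.2, -0.6, -1.0]
width: 0.0561
```

Run:
```python
from h import *
st,p,d,P=look('w21',['fan'],plane={'fan':.056})
slab(P,d,.045,.066,(.62,-.132),.12,'fan')
go(.6214,-.134,.0365,0)
```

```text
fan 0.69 [194.5, 89.9, 138.6, 141.4] z% [0.0292 0.0504 0.0559 0.0569] plane 0.056 rect [ 0.6265 -0.1323] [0.119 0.131] 84.3
slab fan [ 0.6193 -0.1322] [0.1204 0.1193] 84.6
at [ 0.6211 -0.132   0.1828] yaw 0.1 q [-0.32  0.38  1.42  0.    1.34  1.25] F [-0.7  0.8 -0.8] w 0.0562 t 31.75
STEP [0.3, 2.1, 146.3] [-0.0, 0.0, 0.1] rows>= 2.9
```

View pics/w21.png

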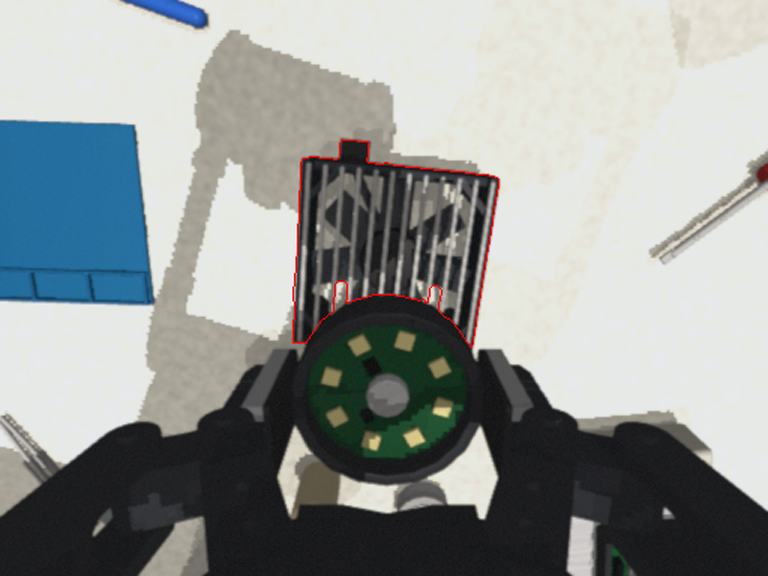

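>>> {"name": "servo_tool", "arguments": {
  "steps": [
    [0.5,2,40,0,0,0],
    [0.5,2,80,0,0,0],
    [0.5,2,112,0,0,0],
    [0.5,2,128,0,0,0],
    [0.5,2,135,0,0,0],
    [0.5,2,138,0,0,0],
    [0.5,2,138,0,0,0]
  ]
}}

```text
clock: 32.45
position: [0.6222, -0.1355, 0.0456]
ee_rot: [0.0, 1.0, 0.001, 0.001]
contact_force: [1.3, 0.1, -1.9]
width: 0.056
```

>>> {"name": "servo_tool", "arguments": {
  "steps": [
    [0,0,1.5,0,0,0],
    [0,0,3,0,0,0],
    [0,0,4.5,0,0,0],
    [0,0,6,0,0,0],
    [0,0,6,0,0,0]
  ]
}}

```text
clock: 32.95
position: [0.6213, -0.1359, 0.0388]
ee_rot: [0.0, 1.0, 0.0, -0.0]
contact_force: [-0.0, 0.6, -1.9]
width: 0.0566
```

>>> {"name": "servo_tool", "arguments": {
  "steps": [
    [0,0,0.7,0,0,0],
    [0,0,1.4,0,0,0],
    [0,0,1.4,0,0,0]
  ]
}}

```text
clock: 33.25
position: [0.6214, -0.1359, 0.0374]
ee_rot: [-0.0, 1.0, 0.0, -0.0]
contact_force: [-0.7, 0.4, -1.5]
width: 0.0563
```

>>> {"name": "servo_tool", "arguments": {
  "steps": [
    [0,0,0.7,0,0,0],
    [0,0,1.3,0,0,0],
    [0,0,1.3,0,0,0]
  ]
}}

```text
clock: 33.55
position: [0.6215, -0.1359, 0.0369]
ee_rot: [0.0, 1.0, 0.0, 0.0]
contact_force: [-1.2, -0.2, 4.4]
width: 0.0561
```

Contact at 4.4 N. I'll release and rise.

>>> {"name": "servo_tool", "arguments": {
  "steps": [
    [0,0,0,0,0,0],
    [0,0,0,0,0,0],
    [0,0,0,0,0,0],
    [0,0,0,0,0,0],
    [0,0,0,0,0,0]
  ],
  "hand": 0
}}

```text
clock: 34.05
position: [0.6215, -0.1359, 0.0361]
ee_rot: [0.0, 1.0, 0.0, -0.0]
contact_force: [-0.3, 0.2, -0.1]
width: 0.0852
```

>>> {"name": "servo_tool", "arguments": {
  "steps": [
    [0,0,-15,0,0,0],
    [0,0,-45,0,0,0],
    [0,0,-85,0,0,0],
    [0,0,-125,0,0,0],
    [0,0,-145,0,0,0],
    [0,0,-148,0,0,0],
    [0,0,-148,0,0,0]
  ]
}}

```text
clock: 34.75
position: [0.6213, -0.1358, 0.1841]
ee_rot: [0.0, 1.0, 0.0, 0.0]
contact_force: [-0.3, -0.7, -0.6]
width: 0.0848
```

Run:
```python
from h import *
st,p,d,P=look('w22',['fan','board_round'],plane={'fan':.056,'board_round':.074})
slab(P,d,.045,.1,(.62,-.132),.12,'fan')
m=(np.hypot(P[...,0]-.6194,P[...,1]+.132)<.02)&(d>0)&(P[...,2]<.1); print(np.percentile(P[m][:,2],[5,50,95]).round(4))
go(.6214,-.134,.18,0)
p,d=cams.get_image('top'); Pt=cloud('top',d); save('t22',p,None,1.5)
for q in ['board_round','board_long','board_square','flux_bottle','solder_reel','tip_pot']:
    for o in spotter.outline_of(q,'top')[:2]:
        mm=o['region']; c=max(cv2.findContours(mm.astype(np.uint8),0,2)[0],key=cv2.contourArea)
        zt=np.percentile(Pt[mm][:,2],90); r=cv2.minAreaRect(onplane('top',c[:,0],zt)[:,:2].astype(np.float32)); print(q,round(o['conf'],2),np.round(r[0],4),round(float(zt),3))
```

```text
fan 0.96 [190.0, 90.5, 140.6, 150.1] z% [0.0279 0.0521 0.0558 0.0568] plane 0.056 rect [ 0.6261 -0.1327] [0.119 0.132] 84.9
board_round 0.79 [227.9, 150.1, 57.5, 62.7] z% [0.0654 0.0668 0.0738 0.0747] plane 0.074 rect [ 0.6199 -0.1339] [0.056 0.059] 88.4
board_round 0.58 [426.8, 367.1, 26.2, 16.9] z% [0.0702 0.077  0.0825 0.0838] plane 0.074 rect [ 0.4047 -0.331 ] [0.021 0.026] 0.0
slab fan [ 0.6191 -0.132 ] [0.1202 0.1198] 84.2
[0.065  0.0664 0.0711]
at [ 0.6202 -0.1355  0.182 ] yaw 0.0 q [-0.32  0.38  1.41 -0.    1.35  1.25] F [-0.1  0.6  0. ] w 0.0854 t 34.9
STEP [1.2, -1.5, 2.0] [-0.1, 0.2, 0.0] rows>= 0.1
board_round 0.81 [ 0.6151 -0.127 ] 0.074
board_round 0.36 [0.4299 0.065 ] 0.046
board_long 0.84 [0.4135 0.3466] 0.055
board_long 0.66 [0.6555 0.3891] 0.046
board_square 0.65 [0.4697 0.5059] 0.021
board_square 0.62 [ 0.3964 -0.3264] 0.085
flux_bottle 0.68 [ 0.4212 -0.0704] 0.082
solder_reel 0.64 [0.4272 0.0664] 0.046
tip_pot 0.68 [0.6541 0.3892] 0.046
tip_pot 0.17 [0.4093 0.3447] 0.033
```

View pics/w22.png

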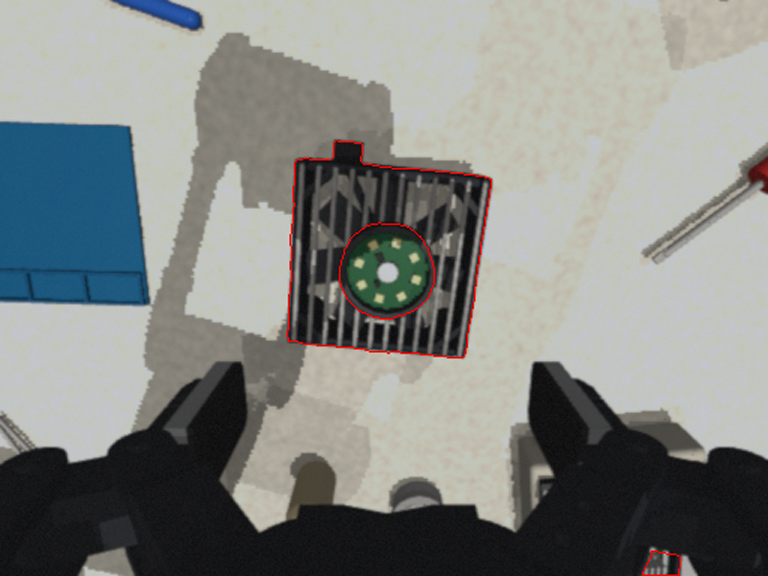

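View pics/t22.png

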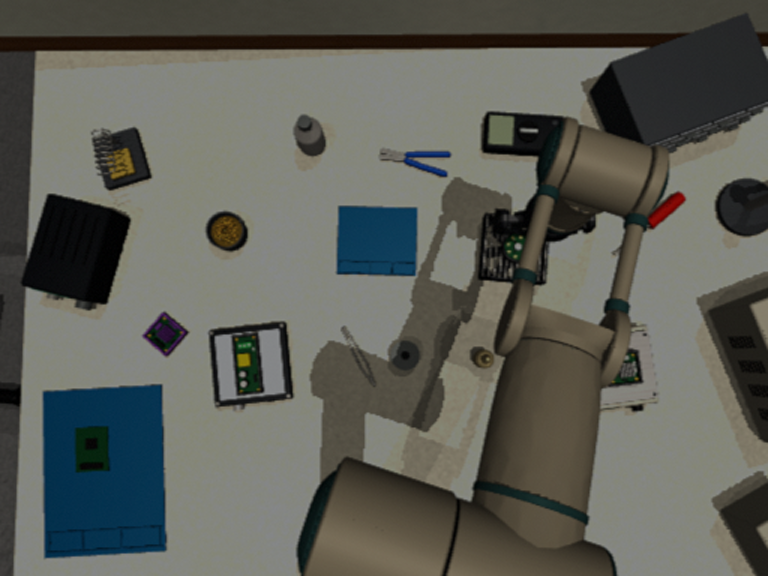

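All three boards are on their stations, the bottle, reel and pot haven't moved, and the gripper is clear. Handing in.

```bash
python3 -c "
from rig import sign_off
print(sign_off())"
```

```text
the job is handed in; nothing more can be done
None
```

All three boards are on their new stations and the job is handed in, at about 35 s of the 112 s allowed. The round board was parked on the free part of the small blue mat. The square board then went to the preheater, the long board to the light pad, and the round board from the mat to the fan.

- **Placement:** wrist-camera checks after each release put every board within about 2 mm of its station's middle. The rims were at the expected heights, and the round board also lay flat on the mat.
- **Force:** the wrist read at most about 8 N at each set-down, sampled at the end of each move.
- **Loose things:** the last top view shows the flux bottle, solder reel and tip-cleaner pot within about 2 mm of where they started. The gripper is open and clear above the fan.

**What failed or disagreed:**
- **First grasp missed:** the fingers shut over the round board without touching it, because the fingertips sit about 25 mm behind the reported TCP. I measured that offset from the wrist depth picture and used it from then on.
- **Cameras differ:** the top camera reads up to about 7 mm differently from the wrist camera. I relied on the wrist camera, since it sees fingers, boards and stations together.
- **Square board in the final view:** the arm partly hid it, so its position rests on the wrist check made right after it was released.

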